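Riddle the servos out of the spacers

TASK

Tip the mixed parts from the white scoop onto the grate of the sorting stand, keeping the lip close over the bars, so that the small spacers all end up in the catch box below and both servos stay on top. Stand the empty scoop back upright on the bench, pick the two servos off the grate and lay both in the flat grey tray, each lying flat on one of its two broad sides; set them down, do not drop or throw them. Leave the other things on the bench where they are.

Things in the scene. Friction and masses are not known exactly. Their poses are not given: they have to be found in the camera images.
- stand: Sorting stand fixed to the bench: grey open catch box 208 (x) x 190 (y) x 85 mm high, walls and floor 4 mm, covered by a grate of seven round steel bars. Bar tops are 75 mm above the bench; the box rim is a fence 10 mm high round the grate. Origin: centre of the underside, on the bench; z up.
- grate_center (a point): Centre of the grate, level with the bar tops. The 8 mm bars run along the stand's y at 26 mm pitch (18 mm clear gaps, one bar over the middle); a level ledge 14 mm wide lies along both ends of the bar row.
- scoop: White plastic scoop 120 (x) x 94 (y) mm, walls 42 mm high, 3 mm thick, open at the front (-x). Stands left or right of the stand, lip roughly towards the robot. Empty about 140 g, contents about 170 g. Contents slide out when it is tipped nose down by 30 to 60 degrees (it varies). Origin: centre of the underside; z up.
- scoop_lip (a point): Middle of the scoop's front lip, at (-59.5, 0, 20.5) mm in the scoop's frame. The scoop's floor rises 8 degrees from the back to this lip, so the contents stay in while the scoop is level.
- scoop_grip (a point): Point to hold in the scoop's solid upright grip, at (74, 0, 88) mm in the scoop's frame. The grip is 12 mm thick (y) and 30 mm long (x 59 to 89 mm), stands behind the back wall and reaches 105 mm above the underside.
- servo0: Oversize piece: black servo motor, a block 24 (x) x 45 (y) x 35 (z) mm with a thin horn disc (18 mm across, 3 mm high) on its +z face, 11 mm off centre towards -y; its broad 45 x 35 sides face +-x. About 60 g. Starts standing horn up in the scoop; comes to rest on the grate in any attitude, often on edge or on its horn, also with an edge sunk between two bars. Origin: centre of the block.
- servo1: Oversize piece: black servo motor, a block 24 (x) x 45 (y) x 35 (z) mm with a thin horn disc (18 mm across, 3 mm high) on its +z face, 11 mm off centre towards -y; its broad 45 x 35 sides face +-x. About 60 g. Starts standing horn up in the scoop; comes to rest on the grate in any attitude, often on edge or on its horn, also with an edge sunk between two bars. Origin: centre of the block.
- spacer0: Undersize piece: plain aluminium round spacer, 12 mm across, 11 mm long (z), about 12 g; starts upright in the front half of the scoop. Falls through the gaps. Origin: its centre.
- spacer1: Undersize piece: plain aluminium round spacer, 12 mm across, 11 mm long (z), about 12 g; starts upright in the front half of the scoop. Falls through the gaps. Origin: its centre.
- spacer2: Undersize piece: plain aluminium round spacer, 12 mm across, 11 mm long (z), about 12 g; starts upright in the front half of the scoop. Falls through the gaps. Origin: its centre.
- spacer3: Undersize piece: plain aluminium round spacer, 12 mm across, 11 mm long (z), about 12 g; starts upright in the front half of the scoop. Falls through the gaps. Origin: its centre.
- servo_tray: Grey flat open tray fixed to the bench, on the other side of the stand from the scoop: 190 (x) x 140 (y) x 22 mm high, walls and floor 4 mm thick, starts empty. Origin: centre of the underside; z up.
- screwdriver: Bystander: a hand screwdriver lying on the bench.
- wrench: Bystander: a steel spanner lying on the bench.
- tape: Bystander: a roll of yellow tape lying flat, 90 mm across, 22 mm high.
- bottle: Bystander: a small standing bottle, 44 mm across, 85 mm high.
- bracket: Bystander: a U-shaped dark steel bracket, 60 x 30 x 45 mm high.
- caliper: Bystander: a slide caliper lying flat, 160 mm long.
There are look-alikes about, which are no part of the job. What is shaped like the servo0 but pink is not meant. Leave any turquoise look-alike of the servo1 alone.

How it is judged:
By the outcome, as a careful person would: the job done as asked, in the order asked, and still so for the second after the job is handed in, with the robot touching nothing.
It also fails if it takes over 72 s, if anything falls off the work surface, if the arm or the gripper's body presses on something with over 40 N, if the wrist force passes 120 N, or if a joint passes its speed limit or range.

ROBOT

A 6-joint arm with a two-finger parallel gripper is mounted at the origin on the work surface. World frame = base frame: x ahead of the robot, y to its left, z up, the work surface at z = 0. Lengths are in mm, angles in rad, forces in N, time in s.
With the tool pointing down it reaches from about 375 to 750 mm from the base axis. Payload 9 kg.
Tool frame: the origin (TCP) lies at the very end of the fingers, on their centre line; the grasp point (between the pads) lies 19 mm behind it; z points along the fingers, y is the line along which they close (so a half turn about z gives the same grasp; the last joint's range is limited). The gripper opens to 85 mm and grips with 20 to 120 N. Pads are 22 mm wide; open, the fingers measure 114 mm over their backs; the gripper's body (76 mm by 85 mm) begins 54 mm behind the grasp point. The pads swing forward as they close: fully open they stand 13 mm farther back than shut.
Start: joints at [-1.529, 0.104, 0.097, 1.564, 0, 1.353], TCP at [154.141, -579.897, 205.031] pointing down, gripper open.
Joint ranges: [-2.99, 2.99], [-0.84, 1.86], [-1.1, 1.16], [-1.84, 2.11], [-1.51, 1.56], [-3.14, 3.14]. Speed limits (rad/s): [2.22, 2.22, 2.57, 3.14, 3.14, 3.14].

INTERFACE

Orientations are given as a unit quaternion [w, x, y, z].
In Python, from workcell import bot, cams gives the robot as it stands.
- The arm moves only by the tool servo_tool, never from a script. Its arguments are lists of equal length, an entry for each row: "dp": the shift along the tool's x, y, z in units of 30 mm (1.0 is 30 mm), a list of three; "yaw": the turn about the tool's z in units of 8 degrees (1.0 is 8 degrees); "hand": the opening, from 0 (shut) to 1 (fully open). In form: {"dp": [[x, y, z], ...], "yaw": [yaw, ...], "hand": [hand, ...]}. A call has 1 to 20 rows; each row shifts and turns the commanded pose from where the row before left it, along the tool's axes as they then stand; what a row does not reach is not made up. A row lasts 1/10 s, in which the tool goes at most 50 mm and 8.59 degrees, less where a joint would pass 70% of its speed; a pose out of reach is approached as far as the arm can. A call is refused whole if a number of a shift passes 1 or a number of a turn 1, either way. A call with a gripper value outside its range is refused whole. The fingers move at their own pace and stop on an object; "force" is the grip in N (left out, the last holds). Time passes only in rows, so rows that do not move let the fingers close. It gives the time, the measured TCP pose, the force, the opening and the grip force at its end, in the units of the state.
- bot.get_obs(): the state, without advancing time (a new reading comes with each control period).
- cams.read_camera(name): name is "side" or "top" or "wrist"; returns a dict with "color" (480x640x3 uint8, red, green, blue), "fovy" (degrees; the focal length in pixels is half the picture's height over the tangent of half this angle, whatever the lens; pixels are square), "cx", "cy" (the principal point, pixels), "dist" ([k1, k2, p1, p2, k3] as OpenCV has them; the pictures are not rectified), "R" (3x3) and "t" (3): a world point X has camera coordinates R X + t. Camera axes: x right, y down, z forward; pixel columns grow to the right and rows downward; lengths in mm; the calibration is good to about 2 mm. A picture is of the moment at which its call begins. There is no depth.
- bot.finish_job(): hands the job in; it is judged then, once.
The state is a dict: "time_s": time; "joint_pos": joint angles; "joint_velocities": joint speeds; "tau": joint torques, N m; "tool_pos": TCP position; "ee_rot": TCP orientation; "ft_force": force on the tool from outside, world axes, zero at the start; "torque": the same for the moment, N m; "gripper_width": finger opening in mm; "grip_force": force on a finger pad.
Only numpy, scipy, OpenCV 4.12 (cv2) and the standard library are available. Lean on these libraries where they do the work, as an engineer would, in place of code of your own. Each camera call takes 0.05 s, during which the arm holds its last target. There are 200 camera calls.

## Working session

There is one attempt and no reset: what is moved stays moved. The work goes in short steps, Python scripts to look and compute and a tool call to move; the robot and the scene stay as the last step left them, time stands still between calls to the robot, and variables do not carry over. Pictures are saved under pics/ and viewed, at most 10 in all, crops included, and the job is handed in when it is done.

Besides the shell and the picture viewer there is one more tool, called after "Emit:" as name(argument=value, ...) on one line, values as JSON. servo_tool: Moves the arm, as the interface text tells. Its arguments: {"type":"object","properties":{"dp":{"type":"array"},"yaw":{"type":"array"},"hand":{"type":"array"},"force":{"type":"number"}},"required":["dp","yaw","hand"]}

```bash
mkdir -p pics; ls
cat > h.py <<'E'
import numpy as np, cv2
from workcell import bot, cams
def grab(n,save=None):
    c=cams.read_camera(n)
    if save: cv2.imwrite(f'pics/{save}.png',c['color'][...,::-1])
    return c
def K(c):
    f=240/np.tan(np.radians(c['fovy'])/2)
    return np.array([[f,0,c['cx']],[0,f,c['cy']],[0,0,1.]])
def px2w(c,uv,z):
    uv=np.array(uv,float).reshape(-1,1,2)
    n=cv2.undistortPoints(uv,K(c),np.array(c['dist'])).reshape(-1,2)
    R=np.array(c['R']);t=np.array(c['t']); o=-R.T@t
    d=np.c_[n,np.ones(len(n))]@R
    return o+d*((z-o[2])/d[:,2])[:,None]
def w2px(c,P):
    R=np.array(c['R']);
    return cv2.projectPoints(np.array(P,float).reshape(-1,1,3),cv2.Rodrigues(R)[0],np.array(c['t'],float),K(c),np.array(c['dist']))[0].reshape(-1,2)
E
python3 - <<'E'
from h import *
import pickle
a=grab('top','top0');b=grab('side','side0')
pickle.dump((a,b),open('c0.pkl','wb'))
for c in (a,b): print(c['fovy'],c['cx'],c['cy'],-np.array(c['R']).T@c['t'],np.array(c['R']).round(2).tolist())
print(bot.get_obs())
E
```

```text
pics
46.92744424405078 319.79687449499403 252.11466315837478 [ 369.93436665  -36.39416657 1266.20673126] [[-0.01, -1.0, -0.02], [-0.98, 0.01, -0.18], [0.18, 0.01, -0.98]]
44.93777069396555 318.98824959526047 241.03853048881456 [ 440.11839528 -941.10752238  803.40061923] [[0.99, -0.16, 0.0], [-0.09, -0.6, -0.8], [0.13, 0.79, -0.61]]
{'time_s': 0.1, 'joint_pos': array([-1.52869455e+00,  1.04645656e-01,  9.65649353e-02,  1.56393084e+00,
        7.15459087e-06,  1.35307430e+00]), 'joint_velocities': array([ 2.02092256e-05, -5.49377314e-04,  3.16577012e-04, -9.29773936e-04,
       -1.15262017e-03, -6.74367003e-04]), 'tau': array([ 4.99658956e-03, -5.58206964e+01,  5.04720640e+01,  1.30466174e-02,
       -3.09465322e-04,  7.85252013e-06]), 'tool_pos': array([ 154.13046966, -579.51790586,  204.30641603]), 'ee_rot': array([-6.04963285e-04,  9.91573127e-01,  1.29546765e-01,  5.68499882e-05]), 'ft_force': array([-0.10764131,  0.2289801 , -0.01503353]), 'torque': array([-0.0261528 , -0.01506707,  0.01350327]), 'grip_force': 0.0, 'gripper_width': 85.44267025788436}
```

```bash
ls pics
```

```text
side0.png
top0.png
```

View pics/top0.png

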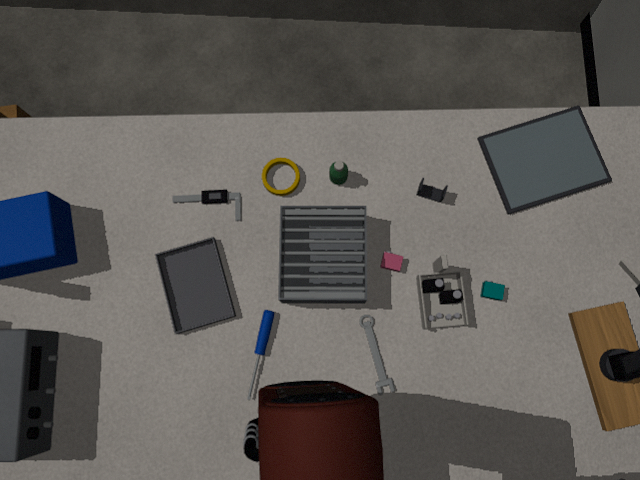

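View pics/side0.png

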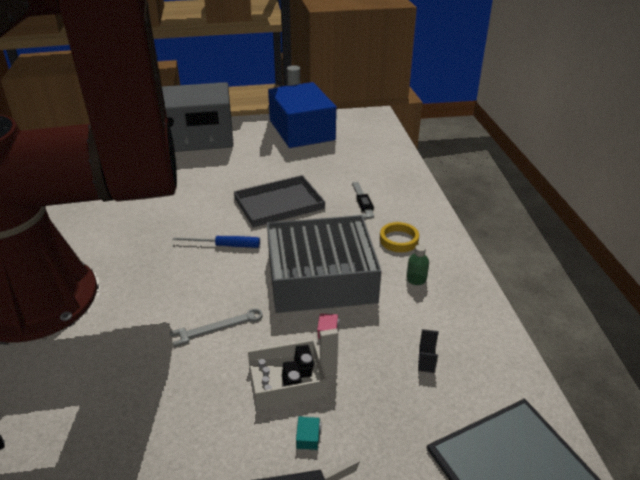

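The top view shows the white scoop at about (443,300), with its grip at (445,262), holding two black servos at (432,286) and (452,297). The stand is at (323,254) and the dark grey tray at (197,285).

Things that could be mistaken for the targets:
- **Servo look-alikes:** the pink block at (393,261) and the turquoise block at (493,291).
- **Tray look-alike:** the large bluish tray at (545,160), which is on the scoop's side and so is the wrong one.

I choose the black servos, and the tray at (197,285).

Run:
```python
from h import *
import pickle
a,b=pickle.load(open('c0.pkl','rb'))
print('scoop rim z42',px2w(a,[(418,276),(464,273),(468,326),(424,329)],42).round(0).tolist())
print('stand rim z85',px2w(a,[(281,206),(366,206),(367,302),(281,302)],85).round(0).tolist())
print('tray z22',px2w(a,[(157,254),(214,238),(236,319),(178,333)],22).round(0).tolist())
def crop(c,x0,y0,w,h,s): return cv2.resize(c['color'][y0:y0+h,x0:x0+w,::-1],None,fx=s,fy=s,interpolation=cv2.INTER_CUBIC)
m=np.hstack([crop(a,400,240,80,100,5),crop(b,240,310,100,125,4)])
cv2.imwrite('pics/crop1.png',np.clip(m*1.5,0,255).astype('uint8'))
```

```text
scoop rim z42 [[538.0, -237.0, 42.0], [543.0, -339.0, 42.0], [426.0, -341.0, 42.0], [420.0, -245.0, 42.0]]
stand rim z85 [[692.0, 65.0, 85.0], [689.0, -122.0, 85.0], [477.0, -119.0, 85.0], [480.0, 65.0, 85.0]]
tray z22 [[599.0, 356.0, 22.0], [635.0, 225.0, 22.0], [448.0, 172.0, 22.0], [419.0, 301.0, 22.0]]
```

View pics/crop1.png

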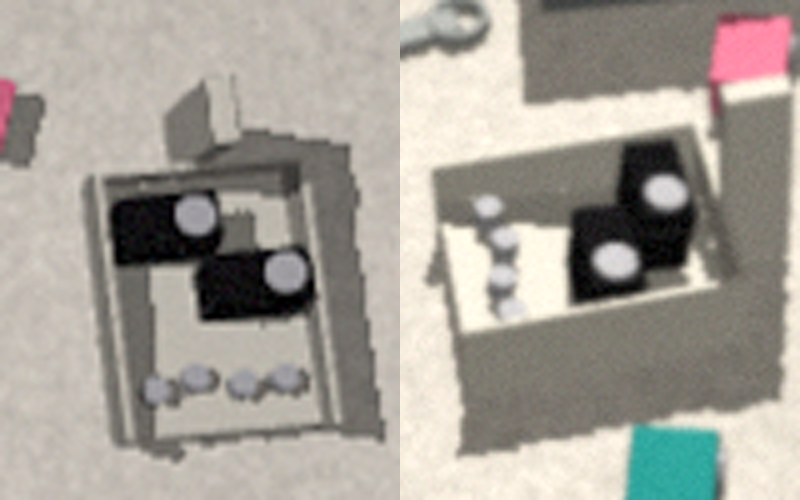

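The crop shows the two black servos with pale horns and four spacers near the lip, and the pink and turquoise blocks lie outside the scoop. The grip's top face is at about (445,262) in the top view and (329,332) in the side view. Next I'll fit the poses.

```bash
cat >> h.py <<'E'
from scipy.optimize import least_squares
def fit(obs,x0,full=False):
    # obs: list of (cam, local pt, pixel); pose x,y,yaw
    def res(p):
        c,s=np.cos(p[2]),np.sin(p[2]); r=[]
        for cam,L,uv in obs:
            W=[p[0]+c*L[0]-s*L[1],p[1]+s*L[0]+c*L[1],L[2]]
            r.append(w2px(cam,W)[0]-uv)
        return np.ravel(r)
    s=least_squares(res,x0,x_scale=[1,1,.01],loss='soft_l1')
    return s.x,res(s.x).reshape(-1,2).round(1).tolist()
E
python3 - <<'E'
from h import *
import pickle
a,b=pickle.load(open('c0.pkl','rb'))
o=[(a,(60,47,42),(417,275.6)),(a,(60,-47,42),(460.8,273)),(a,(-60,-47,42),(468,325)),(a,(-60,47,42),(423,328)),(a,(74,0,105),(444.8,262)),
(b,(74,0,105),(329,332.5)),(b,(-60,47,42),(248.3,352.5)),(b,(60,47,42),(312.5,341.3)),(b,(-60,-47,42),(255.5,393.3))]
p,r=fit(o,[480,-290,0]);print('scoop',p,np.degrees(p[2]),r)
c,s=np.cos(p[2]),np.sin(p[2]);print('grip',p[0]+74*c,p[1]+74*s)
o=[(a,(sx*104,sy*95,85),uv) for sx,sy,uv in [(1,1,(281,206)),(1,-1,(366,206)),(-1,-1,(367,302)),(-1,1,(281,302))]]
p,r=fit(o,[583,-28,0]);print('stand',p,r)
o=[(a,(sx*95,sy*70,22),uv) for sx,sy,uv in [(1,1,(157,254)),(1,-1,(214,238)),(-1,-1,(236,319)),(-1,1,(178,333))]]
p,r=fit(o,[525,264,.27]);print('tray',p,r)
print(px2w(a,[(393,261),(432,190)],30))
# current tool axes
from scipy.spatial.transform import Rotation as Ro
q=bot.get_obs()['ee_rot'];print(Ro.from_quat(np.roll(q,-1)).as_matrix().round(3).tolist())
E
```

```text
scoop [ 4.85674033e+02 -2.88573457e+02  7.06278665e-02] 4.046678668605349 [[1.3, -1.7], [-0.5, -2.6], [-0.7, -0.5], [1.5, 0.1], [-0.5, -0.6], [-1.4, 0.6], [-2.4, -0.9], [0.8, -1.0], [-2.0, 1.0]]
grip 559.4895423885741 -283.35133920829696
stand [ 5.84135751e+02 -2.73187961e+01 -1.08844889e-02] [[-0.5, 1.1], [0.7, 0.7], [1.2, -0.9], [-1.7, -0.7]]
tray [5.25526046e+02 2.63779382e+02 2.68762175e-01] [[-0.2, 0.3], [1.7, -0.3], [0.3, -1.8], [-2.2, 1.6]]
[[ 574.20229196 -183.65096008   30.        ]
 [ 739.39696734 -279.50020979   30.        ]]
[[0.966, 0.257, -0.0], [0.257, -0.966, 0.001], [0.0, -0.001, -1.0]]
```

Emit:
servo_tool(dp=[[0,0,0],[0,0,0],[0.834,-0.523,0],[0.834,-0.523,0],[0.834,-0.523,0],[0.834,-0.523,0],[0.834,-0.523,0],[0.834,-0.523,0],[0.834,-0.523,0],[0.834,-0.523,0],[0.834,-0.523,0],[0.834,-0.523,0],[0.834,-0.523,0],[0.834,-0.523,0],[0.834,-0.523,0],[0.834,-0.523,0],[0.834,-0.523,0],[0.834,-0.523,0],[0.834,-0.523,0],[0,0,0]], yaw=[0.68,0.68,0,0,0,0,0,0,0,0,0,0,0,0,0,0,0,0,0,0], hand=[1,1,1,1,1,1,1,1,1,1,1,1,1,1,1,1,1,1,1,1])

```text
time_s: 2.1
tool_pos: [561.7, -281.6, 204.2]
ee_rot: [-0.001, 0.999, 0.037, -0.0]
ft_force: [-0.4, -0.6, -0.2]
gripper_width: 85.4
grip_force: 0.0
```

Emit:
servo_tool(dp=[[-0.05,0.05,0.9],[0,0,0.9],[0,0,0.9],[0,0,0.9],[0,0,0.87],[0,0,0],[0,0,0],[0,0,0],[0,0,0],[0,0,0],[0,0,0],[0,0,0]], yaw=[0,0,0,0,0,0,0,0,0,0,0,0], hand=[1,1,1,1,1,0,0,0,0,0,0,0], force=40)

```text
time_s: 3.3
tool_pos: [558.9, -285.8, 72.0]
ee_rot: [0.0, 0.999, 0.035, 0.001]
ft_force: [-1.1, 2.5, 6.5]
gripper_width: 10.4
grip_force: 41.9
```

Emit:
servo_tool(dp=[[0,0,-0.3],[0,0,-0.3],[0,0,0],[0,0,0],[0,0,0]], yaw=[0,0,0,0,0], hand=[0,0,0,0,0])

```text
time_s: 3.8
tool_pos: [558.2, -285.6, 88.5]
ee_rot: [-0.0, 0.999, 0.035, -0.0]
ft_force: [0.2, -0.0, -2.8]
gripper_width: 10.5
grip_force: 40.9
```

Run:
```python
from h import *
c=grab('side');o=bot.get_obs();print(o['ft_force'],o['torque'],o['tool_pos'],o['grip_force'])
cv2.imwrite('pics/s2.png',cv2.resize(c['color'][290:440,200:400,::-1],None,fx=4,fy=4))
```

```text
[ 0.06947786  0.35957327 -3.03824252] [-0.02158596 -0.17081797 -0.01819263] [ 558.17420412 -285.57194727   88.37675381] 40.87314426898956
```

View pics/s2.png

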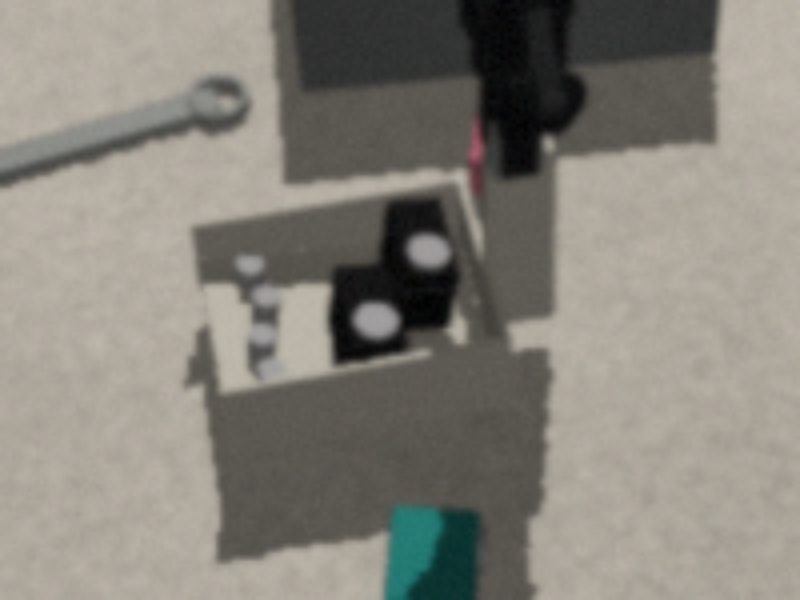

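The side crop shows the scoop hanging level with its contents in place, and the wrist reads its full weight of 3.0 N. I'll carry it to the grate with a firmer grip.

Emit:
servo_tool(dp=[[0,0,-0.5],[0,0,-0.9],[0,0,-0.9],[0,0,-0.8],[0.1,-0.2,0],[0.421,-0.668,0],[0.421,-0.668,0],[0.421,-0.668,0],[0.421,-0.668,0],[0.421,-0.668,0],[0.421,-0.668,0],[0.421,-0.668,0],[0.421,-0.668,0],[0.421,-0.668,0],[0.421,-0.668,0],[0.421,-0.668,0],[0.421,-0.668,0],[0.321,-0.468,0],[0,0,0],[0,0,0]], yaw=[0,0,0,0.29,0.29,0,0,0,0,0,0,0,0,0,0,0,0,0,0,0], hand=[0,0,0,0,0,0,0,0,0,0,0,0,0,0,0,0,0,0,0,0], force=70)

```text
time_s: 5.85
tool_pos: [725.3, -26.9, 182.4]
ee_rot: [0.0, 1.0, -0.005, 0.0]
ft_force: [0.4, 0.2, -2.4]
gripper_width: 9.3
grip_force: 69.8
```

Run:
```python
from h import *
c=grab('side');o=bot.get_obs();print(o['ft_force'],o['torque'],o['tool_pos'],o['grip_force'])
cv2.imwrite('pics/s3.png',cv2.resize(c['color'][140:340,220:480,::-1],None,fx=3,fy=3))
```

```text
[-0.57640923 -0.53273061 -3.67310718] [-0.01035022 -0.18553541  0.04160595] [725.09606717 -27.34999461 182.36609729] 69.75225806236267
```

View pics/s3.png

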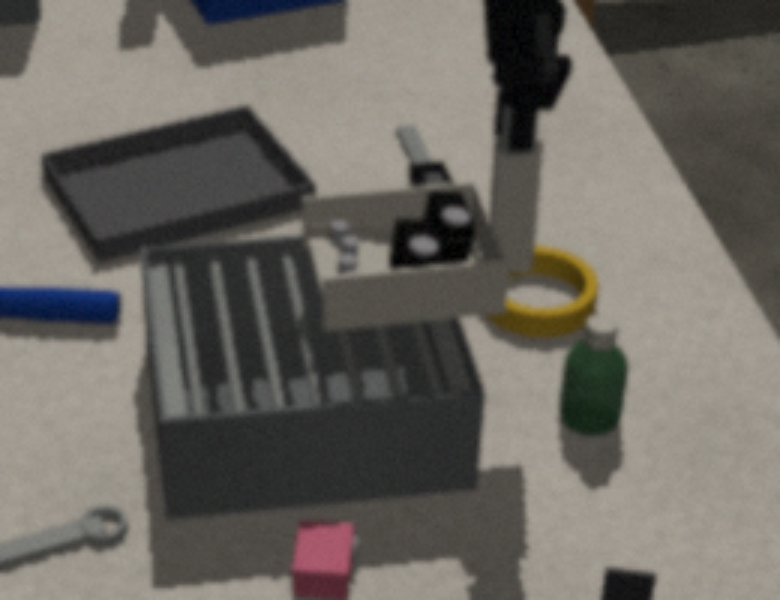

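The side crop shows the scoop level over the right-hand part of the grate, contents still inside, lip at about crop (312,265). Next I'll lower it and soften the grip to see whether it sags nose down.

Emit:
servo_tool(dp=[[0,0,0.33],[0,0,0.33],[0,0,0],[0,0,0],[0,0,0],[0,0,0]], yaw=[0,0,0,0,0,0], hand=[0,0,0,0,0,0], force=20)

```text
time_s: 6.5
tool_pos: [725.4, -27.0, 162.6]
ee_rot: [0.0, 1.0, -0.006, 0.0]
ft_force: [0.2, -0.8, -3.5]
gripper_width: 9.3
grip_force: 69.8
```

```bash
cat >> h.py <<'E'
def tilt(c,grip):
    """estimate nose-down tilt (deg) of the scoop held at grip point (yaw~0): match white near wall silhouette corner"""
E
python3 - <<'E'
from h import *
import pickle
c=grab('side');o=bot.get_obs();print(o['ft_force'],o['torque'],o['tool_pos'],o['grip_force'])
g=c['color'].astype(int);m=((g.min(2)>95)).astype('uint8')
g0=o['tool_pos']+[0,0,19]
for th in (0,10,16,25):
    t=np.radians(th);P=[]
    for L in [(-60,-47,42),(60,-47,42),(60,-47,0),(-60,-47,0),(-60,47,42)]:
        f,d=74-L[0],88-L[2]
        P.append([g0[0]-(f*np.cos(t)-d*np.sin(t)),g0[1]+L[1],g0[2]-(f*np.sin(t)+d*np.cos(t))])
    print(th,w2px(c,P).round(0).tolist())
pickle.dump(c,open('c4.pkl','wb'))
# print brightness map near wall
x=g.mean(2)[170:290:6,310:400:4].astype(int)
for i,r in enumerate(x): print(170+6*i,' '.join('%3d'%v for v in r))
E
```

```text
[-0.2059043   0.37594868 -2.90675336] [ 0.05965704 -0.15843251  0.04445892] [725.45105425 -26.9806666  162.57206495] 69.75653529167175
0 [[326.0, 241.0], [387.0, 235.0], [386.0, 252.0], [326.0, 258.0], [318.0, 213.0]]
10 [[331.0, 249.0], [391.0, 235.0], [393.0, 252.0], [334.0, 266.0], [323.0, 222.0]]
16 [[335.0, 254.0], [394.0, 235.0], [398.0, 251.0], [340.0, 270.0], [327.0, 226.0]]
25 [[342.0, 260.0], [398.0, 235.0], [405.0, 249.0], [350.0, 274.0], [333.0, 232.0]]
170 148 152 152 149 151 151 151 152 152 151 153 151 155 154 154 154 157 155 119   5  10  12  16
176 154 151 153 153 152 154 153 153 155 156 152 155 153 150 157 156 151 154 149  18   1   4   9
182 140 154 153 155 155 156 155 154 157 155 157 131 137 157 153 156 156 152 156  20   1   0  14
188  26 114 155 153 158 157 155 155 153 155 156  90 117 150 154 156 154 151 149  28  15   5 100
194  47  36  82 152 154 157 152 155 153 156 159 154  73  60  59 158 155 155 154  41   4   6 119
200  70  70  31  47 151 151 156 153 153 152 154 148  14  54  71  70 159 159 155  73  61  68  83
206  41  37  34  36 145 148 145 149 150 152 150 152 11
[... 589 characters left out ...]
  75  81  81  77  96 121 140
248  58  46  56  56  46  80  77  76  80  80  77  76  76  79  79  80  81  75  77  77  50  58  58
254  86  42  43 106  44  79  78  78  78  78  78  75  74  67  63  66  50 148 149 148 104  75  75
260 107  46  42  96  48  39  38  49  42  42  51  39  42  55  40  55  42 115 155 154 154 160 156
266  92  52  65  80  85  83  88  51  83  88  54  66  40  44  40  55  53  41 150 154 151 151 159
272  84  81  87  89  91  78  93  60  84  86  82  73  68  67  61  57  51  43 135 147 154 151 153
278  47  47  45  46  46  44  43  46  45  42  43  46  46  44  43  43  41  48 147 154 153 159 151
284  43  44  46  44  43  44  46  44  48  46  47  47  45  44  44  42  42  45 153 152 156 151 156
```

Force did not drop; the fingers hold their squeeze. I'll relax the opening command slightly.

Emit:
servo_tool(dp=[[0,0,0],[0,0,0],[0,0,0]], yaw=[0,0,0], hand=[0.125,0.125,0.125], force=20)

```text
time_s: 6.85
tool_pos: [725.3, -26.9, 162.2]
ee_rot: [0.0, 1.0, -0.006, 0.0]
ft_force: [0.8, 0.5, -2.7]
gripper_width: 10.9
grip_force: 31.1
```

Run:
```python
from h import *
o=bot.get_obs();print(o['ft_force'],o['torque'],o['tool_pos'],o['grip_force'],o['gripper_width'])
```

```text
[ 0.8296122   0.46718221 -2.70990138] [ 0.0362166  -0.13006038  0.00877185] [725.28677183 -26.91251635 162.170439  ] 31.074029803276062 10.87187634193465
```

Emit:
servo_tool(dp=[[0,0,0],[0,0,0],[0,0,0]], yaw=[0,0,0], hand=[0.131,0.131,0.131])

```text
time_s: 7.15
tool_pos: [725.2, -26.9, 162.1]
ee_rot: [0.0, 1.0, -0.006, 0.0]
ft_force: [0.2, -0.8, -3.9]
gripper_width: 11.3
grip_force: 19.0
```

```bash
cat >> h.py <<'E'
def pt(g0,L,th,yaw=0):
    t=np.radians(th);f,d=74-L[0],88-L[2]
    lx=-(f*np.cos(t)-d*np.sin(t)); c,s=np.cos(yaw),np.sin(yaw)
    return [g0[0]+c*lx-s*L[1],g0[1]+s*lx+c*L[1],g0[2]-(f*np.sin(t)+d*np.cos(t))]
def tilt(c=None,gz=19,yaw=-.01):
    c=c or grab('side');o=bot.get_obs();g0=o['tool_pos']+[0,0,gz]
    g=cv2.GaussianBlur(c['color'],(3,3),0).mean(2);best=[]
    ok=((g>66)&(g<90)).astype(float)
    for th in np.arange(-6,75,1):
        m=np.zeros(g.shape,'uint8');
        P=w2px(c,[pt(g0,L,th,yaw) for L in [(-60,-47,42),(60,-47,42),(60,-47,0),(-60,-47,0)]])
        cv2.fillPoly(m,[P.round().astype(int)],1)
        ring=cv2.dilate(m,np.ones((5,5)))-cv2.dilate(m,np.ones((3,3)))
        best.append((ok[m>0].mean()-.5*ok[ring>0].mean(),th))
    best.sort(reverse=True)
    th=best[0][1]
    print('t',o['time_s'],'tilt',best[:3],'lip',np.round(pt(g0,(-59.5,0,20.5),th,yaw),0),'tcp',o['tool_pos'].round(1),'F',o['ft_force'].round(1),'T',o['torque'].round(2),'grip',o['grip_force'].round(1),o['gripper_width'].round(2))
    return c
E
python3 - <<'E'
from h import *
import pickle
tilt(pickle.load(open('c4.pkl','rb')));tilt()
E
```

```text
Traceback (most recent call last):
  File "h.py", line 48, in tilt
    print('t',o['time_s'],'tilt',best[:3],'lip',np.round(pt(g0,(-59.5,0,20.5),th,yaw),0),'tcp',o['tool_pos'].round(1),'F',o['ft_force'].round(1),'T',o['torque'].round(2),'grip',o['grip_force'].round(1),o['gripper_width'].round(2))
                                                                                                                                                                                 ^^^^^^^^^^^^^^^^^^^^^
AttributeError: 'float' object has no attribute 'round'
```

```bash
sed -i "s/o\['grip_force'\].round(1),o\['gripper_width'\].round(2)/round(o['grip_force'],1),round(o['gripper_width'],2)/" h.py
sed -i "s/'tilt',best\[:3\]/'tilt',[(round(a,2),int(b)) for a,b in best[:3]]/" h.py
python3 - <<'E'
from h import *
import pickle
tilt(pickle.load(open('c4.pkl','rb')));tilt()
E
```

```text
t 7.15 tilt [(np.float64(0.8), 2), (np.float64(0.79), 1), (np.float64(0.78), 3)] lip [594. -26. 109.] tcp [725.2 -26.9 162.1] F [ 0.2 -0.8 -3.9] T [-0.03 -0.14  0.02] grip 19.0 11.27
t 7.2 tilt [(np.float64(0.8), 2), (np.float64(0.79), 1), (np.float64(0.78), 3)] lip [594. -26. 109.] tcp [725.2 -26.9 162.1] F [-0.5  0.8 -2.9] T [-0.01 -0.18  0.03] grip 19.0 11.54
```

Emit:
servo_tool(dp=[[0,0,0],[0,0,0],[0,0,0]], yaw=[0,0,0], hand=[0.134,0.134,0.134])

```text
time_s: 7.5
tool_pos: [725.4, -27.0, 162.2]
ee_rot: [0.0, 1.0, -0.006, 0.0]
ft_force: [0.7, 0.1, -2.5]
gripper_width: 11.7
grip_force: 12.9
```

```bash
python3 -c "
from h import *
tilt()"
```

```text
t 7.55 tilt [(np.float64(0.76), 7), (np.float64(0.75), 10), (np.float64(0.75), 9)] lip [601. -26.  98.] tcp [725.3 -26.9 162.2] F [ 0.3 -0.3 -1.6] T [ 0.   -0.17 -0.01] grip 12.9 11.56
```

It is pivoting nose down under its own weight. I'll let the lip come to the bars, then raise along an arc.

Emit:
servo_tool(dp=[[0,0,0],[0,0,0],[0,0,0],[-0.12,0,-0.1],[-0.15,0,-0.13],[-0.15,0,-0.13],[-0.15,0,-0.13],[-0.15,0,-0.13],[-0.15,0,-0.13],[0,0,0],[0,0,0]], yaw=[0,0,0,0,0,0,0,0,0,0,0], hand=[0.134,0.134,0.134,0.134,0.134,0.134,0.134,0.134,0.134,0.134,0.134])

```text
time_s: 8.65
tool_pos: [699.2, -26.7, 184.8]
ee_rot: [0.0, 1.0, -0.006, 0.0]
ft_force: [-0.0, -0.2, -3.9]
gripper_width: 11.7
grip_force: 12.4
```

```bash
sed -i 's/gz=19/gz=16/' h.py; python3 -c "
from h import *
c=tilt()
cv2.imwrite('pics/s5.png',cv2.resize(c['color'][140:340,220:480,::-1],None,fx=3,fy=3))"
```

```text
t 8.7 tilt [(np.float64(0.73), 15), (np.float64(0.71), 16), (np.float64(0.71), 17)] lip [588. -26. 101.] tcp [699.2 -26.6 184.5] F [-0.6  0.2 -2.7] T [-0.05 -0.07 -0.  ] grip 12.4 11.59
```

Emit:
servo_tool(dp=[[0,0,0],[0,0,0],[0,0,0]], yaw=[0,0,0], hand=[0.136,0.136,0.136])

```text
time_s: 9.0
tool_pos: [699.1, -26.6, 184.3]
ee_rot: [-0.0, 1.0, -0.006, -0.0]
ft_force: [-0.1, 0.1, -3.7]
gripper_width: 11.9
grip_force: 8.4
```

```bash
python3 -c "
from h import *
c=tilt()"
```

```text
t 9.05 tilt [(np.float64(0.7), 18), (np.float64(0.7), 22), (np.float64(0.7), 20)] lip [593. -26.  95.] tcp [699.1 -26.6 184.4] F [ 0.9  0.1 -2.7] T [ 0.05 -0.03 -0.01] grip 8.4 11.47
```

Emit:
servo_tool(dp=[[0,0,0],[0,0,0],[0,0,0],[0,0,0]], yaw=[0,0,0,0], hand=[0.137,0.137,0.137,0.137])

```text
time_s: 9.45
tool_pos: [699.1, -26.6, 184.6]
ee_rot: [0.0, 1.0, -0.006, -0.0]
ft_force: [-0.3, 0.5, -2.7]
gripper_width: 11.5
grip_force: 6.5
```

```bash
python3 -c "
from h import *
c=tilt()
cv2.imwrite('pics/s6.png',cv2.resize(c['color'][140:340,220:480,::-1],None,fx=3,fy=3))"
```

```text
t 9.5 tilt [(np.float64(0.73), 22), (np.float64(0.7), 21), (np.float64(0.7), 18)] lip [601. -26.  88.] tcp [699.1 -26.6 184.6] F [-0.3 -0.3 -3. ] T [-0.02 -0.02  0.03] grip 6.5 11.76
```

View pics/s6.png

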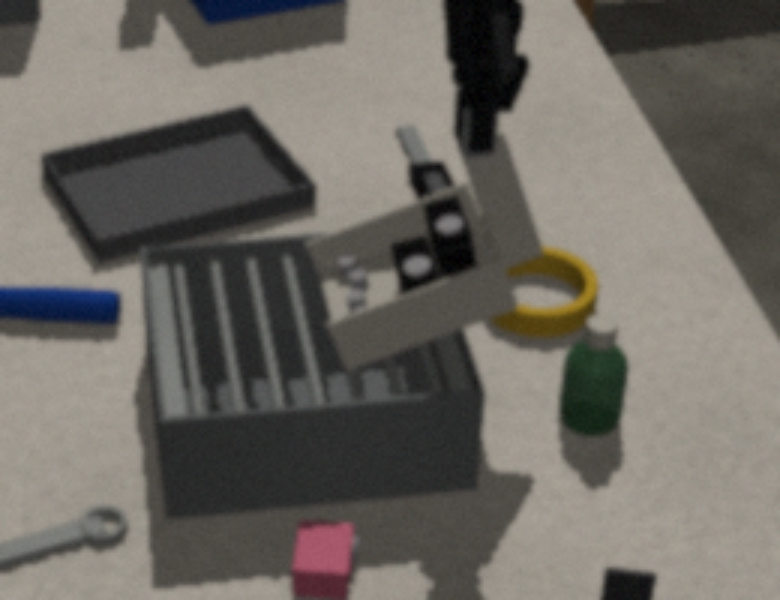

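The side crop shows the scoop nose down about 22°, its near wall's front corner just over the bars at crop (350,368), contents still in. That corner will catch a bar, and I'll roll the scoop further over it.

Emit:
servo_tool(dp=[[0.33,0,-0.35],[0,0,0.1],[-0.22,0,-0.08],[-0.22,0,-0.08],[-0.22,0,-0.08],[-0.22,0,-0.09],[-0.22,0,-0.09],[-0.22,0,-0.09],[-0.22,0,-0.09],[0,0,0]], yaw=[0,0,0,0,0,0,0,0,0,0], hand=[0.136,0.136,0.136,0.136,0.136,0.136,0.136,0.136,0.136,0.136])

```text
time_s: 10.5
tool_pos: [662.3, -26.2, 211.0]
ee_rot: [0.0, 1.0, -0.006, 0.0]
ft_force: [0.0, -0.9, -2.9]
gripper_width: 11.6
grip_force: 6.2
```

```bash
python3 -c "
from h import *
c=tilt()
cv2.imwrite('pics/s7.png',cv2.resize(c['color'][140:340,220:480,::-1],None,fx=3,fy=3))"
```

```text
t 10.55 tilt [(np.float64(0.77), 30), (np.float64(0.76), 31), (np.float64(0.75), 32)] lip [581. -25. 101.] tcp [662.7 -26.3 210.6] F [ 0.3 -0.3 -3. ] T [ 0.03 -0.09  0.05] grip 6.1 11.69
```

Emit:
servo_tool(dp=[[0.5,0,0],[0.45,0,0.1],[0,0,0.33],[-0.2,0,-0.08],[-0.23,0,-0.1],[-0.23,0,-0.1],[-0.23,0,-0.08],[-0.23,0,-0.08],[0,0,0]], yaw=[0,0,0,0,0,0,0,0,0], hand=[0.136,0.136,0.136,0.136,0.136,0.136,0.136,0.136,0.136])

```text
time_s: 11.45
tool_pos: [657.1, -26.1, 211.5]
ee_rot: [0.0, 1.0, -0.006, 0.001]
ft_force: [1.0, 0.2, -2.0]
gripper_width: 11.4
grip_force: 5.7
```

```bash
python3 -c "
from h import *
c=tilt()
cv2.imwrite('pics/s8.png',cv2.resize(c['color'][140:340,220:480,::-1],None,fx=3,fy=3))"
```

```text
t 11.5 tilt [(np.float64(0.68), 55), (np.float64(0.67), 54), (np.float64(0.66), 53)] lip [636. -26.  79.] tcp [657.5 -26.2 211. ] F [-0.1  0.4 -2.4] T [ 0.09 -0.09 -0.  ] grip 5.8 11.87
```

Emit:
servo_tool(dp=[[-0.23,0,-0.1],[-0.23,0,-0.07],[-0.23,0,-0.03],[-0.23,0,-0.02],[-0.23,0,0],[0,0,0],[0,0,0]], yaw=[0,0,0,0,0,0,0], hand=[0.136,0.136,0.136,0.136,0.136,0.136,0.136])

```text
time_s: 12.2
tool_pos: [623.2, -25.8, 217.1]
ee_rot: [0.0, 1.0, -0.006, 0.0]
ft_force: [0.8, 0.0, -1.8]
gripper_width: 11.7
grip_force: 5.8
```

```bash
python3 -c "
from h import *
c=tilt()
d=grab('top')
m=np.hstack([cv2.resize(c['color'][150:320,240:420,::-1],None,fx=3,fy=3)[:510,:400],cv2.resize(d['color'][190:318,270:370,::-1],None,fx=4,fy=4)[:510]])
m=np.hstack([cv2.resize(c['color'][170:300,250:350,::-1],None,fx=4,fy=4)[:510],cv2.resize(d['color'][190:318,270:370,::-1],None,fx=4,fy=4)[:510]])
cv2.imwrite('pics/s9.png',np.clip(m*1.4,0,255).astype('uint8'))"
```

```text
t 12.25 tilt [(np.float64(0.77), 72), (np.float64(0.76), 71), (np.float64(0.74), 74)] lip [646. -26.  85.] tcp [623.3 -25.8 217. ] F [ 0.4  0.3 -1.8] T [ 0.12 -0.1  -0.  ] grip 5.8 11.82
```

View pics/s9.png

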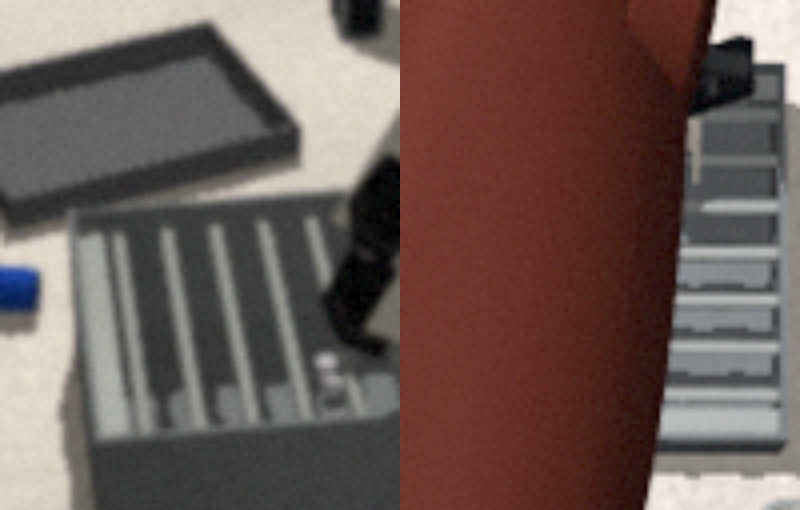

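The side crop shows pale spacers down between the bars at crop (330,370) and the black servos sliding out at the lip at crop (365,250). In the top view the arm hides the grate. I'll raise the scoop a little to free the servos.

Emit:
servo_tool(dp=[[0,0,-0.2],[0.1,0,-0.2],[0.1,0,-0.2],[0.1,0,-0.2],[0.1,0,-0.2],[0,0,0],[0,0,0]], yaw=[0,0,0,0,0,0,0], hand=[0.136,0.136,0.136,0.136,0.136,0.136,0.136])

```text
time_s: 13.0
tool_pos: [635.4, -26.0, 247.0]
ee_rot: [0.0, 1.0, -0.006, 0.0]
ft_force: [-0.3, -0.2, -1.3]
gripper_width: 11.9
grip_force: 5.3
```

```bash
python3 -c "
from h import *
c=tilt()
cv2.imwrite('pics/s10.png',np.clip(cv2.resize(c['color'][130:300,240:440,::-1],None,fx=3,fy=3)*1.4,0,255).astype('uint8'))
g=c['color'].astype(int)
m=(g.max(2)<32)[190:275,270:380].astype('uint8');n,l,s,ce=cv2.connectedComponentsWithStats(m)
for i in range(1,n):
  if s[i,4]>20: print(s[i]+[270,190,0,0,0],ce[i]+[270,190])
"
```

```text
t 13.05 tilt [(np.float64(0.74), 48), (np.float64(0.73), 49), (np.float64(0.73), 47)] lip [596. -26. 118.] tcp [635.2 -25.9 246.8] F [-0.5  0.9 -1.2] T [-0.01  0.04  0.  ] grip 5.3 11.66
[308 226  19  24 288] [315.78819444 238.27083333]
[335 239  22  23 293] [345.76791809 249.8225256 ]
```

The load is gone (1.3 N, about the empty weight), and two black blobs sit on the grate at side pixels (316,238) and (346,250). Now I'll return the empty scoop.

Emit:
servo_tool(dp=[[0,0,0],[0,0,-0.67],[0,0,-0.67],[-0.543,0.8,0],[-0.543,0.8,0],[-0.543,0.8,0],[-0.543,0.8,0],[-0.543,0.8,0],[-0.543,0.8,0],[-0.543,0.8,0],[-0.543,0.8,0],[-0.543,0.8,0],[-0.543,0.8,0],[-0.543,0.8,0],[0,0,0.87],[0,0,0.87],[0,0,0.87],[0,0,0.87],[0,0,0.85],[0,0,0]], yaw=[0,0,0,0,0,0,0,0,0,0,0,0,0,0,0,0,0,0,0,0], hand=[0,0,0,0,0,0,0,0,0,0,0,0,0,0,0,0,0,0,0,0], force=30)

```text
time_s: 15.05
tool_pos: [451.5, -286.2, 153.6]
ee_rot: [-0.002, 1.0, -0.006, -0.002]
ft_force: [0.2, 0.5, -0.5]
gripper_width: 10.5
grip_force: 29.4
```

```bash
python3 -c "
from h import *
c=tilt()
import pickle;pickle.dump((c,grab('top')),open('c11.pkl','wb'))
"
```

```text
t 15.1 tilt [(np.float64(0.69), 45), (np.float64(0.69), 46), (np.float64(0.66), 44)] lip [ 406. -286.   30.] tcp [ 452.2 -286.9  156. ] F [-0.1 -0.6 -0.3] T [ 0.03 -0.01 -0.02] grip 29.4 10.02
```

Emit:
servo_tool(dp=[[0,0,0.3],[0,0,0.3],[0.45,0,0.12],[0.43,0,0.15],[0.43,0,0.2],[0.4,0,0.23],[0.4,0,0.25],[0.36,0,0.3],[0.33,0,0.32],[0.3,0,0.35],[0.27,0,0.35],[0,0,0.05],[0,0,0]], yaw=[0,0,0,0,0,0,0,0,0,0,0,0,0], hand=[0.134,0.134,0.134,0.134,0.134,0.134,0.134,0.134,0.134,0.134,0.134,0.134,0.134])

```text
time_s: 16.45
tool_pos: [555.2, -289.5, 70.0]
ee_rot: [0.0, 1.0, -0.005, 0.001]
ft_force: [3.7, -0.9, 4.5]
gripper_width: 11.7
grip_force: 14.0
```

```bash
python3 -c "
from h import *
c=tilt()
"
```

```text
t 16.5 tilt [(np.float64(0.59), 19), (np.float64(0.59), 20), (np.float64(0.59), 3)] lip [ 451. -288.  -21.] tcp [ 555.1 -289.4   70. ] F [2.8 0.  3.3] T [-0.11 -0.81  0.01] grip 14.0 11.58
```

Emit:
servo_tool(dp=[[0,0,0],[0,0,0],[0,0,0],[0,0,0],[0,0,-0.5],[0,0,-1],[0,0,-1],[0,0,-1],[0,0,-1],[0,0,-0.5],[0,0,0]], yaw=[0,0,0,0,0,0,0,0,0,0,0], hand=[0.15,0.2,0.4,0.6,0.7,0.8,0.8,0.8,0.8,0.8,0.8])

```text
time_s: 17.6
tool_pos: [555.3, -289.9, 223.7]
ee_rot: [0.002, 1.0, -0.006, 0.002]
ft_force: [0.5, -1.4, -0.8]
gripper_width: 68.1
grip_force: 0.0
```

```bash
python3 -c "
from h import *
import pickle
a=grab('top');b=grab('side');w=grab('wrist');pickle.dump((a,b,w),open('c12.pkl','wb'))
print(bot.get_obs()['tool_pos'])
def crop(c,x0,y0,w,h,s): return cv2.resize(c['color'][y0:y0+h,x0:x0+w,::-1],None,fx=s,fy=s,interpolation=cv2.INTER_CUBIC)
m=np.hstack([crop(a,275,198,100,112,4),crop(b,260,200,125,112,4)[:,:400]])
n=np.hstack([crop(a,400,240,120,100,2),crop(b,210,300,150,100,2)]);n=cv2.copyMakeBorder(n,0,0,0,max(0,800-n.shape[1]),cv2.BORDER_CONSTANT)[:150,:800]
m=np.vstack([m,n])[:600]
cv2.imwrite('pics/s12.png',np.clip(m*1.5,0,255).astype('uint8'));print(m.shape)
"
```

```text
[ 553.96899465 -288.84630339  218.91478518]
(598, 800, 3)
```

View pics/s12.png

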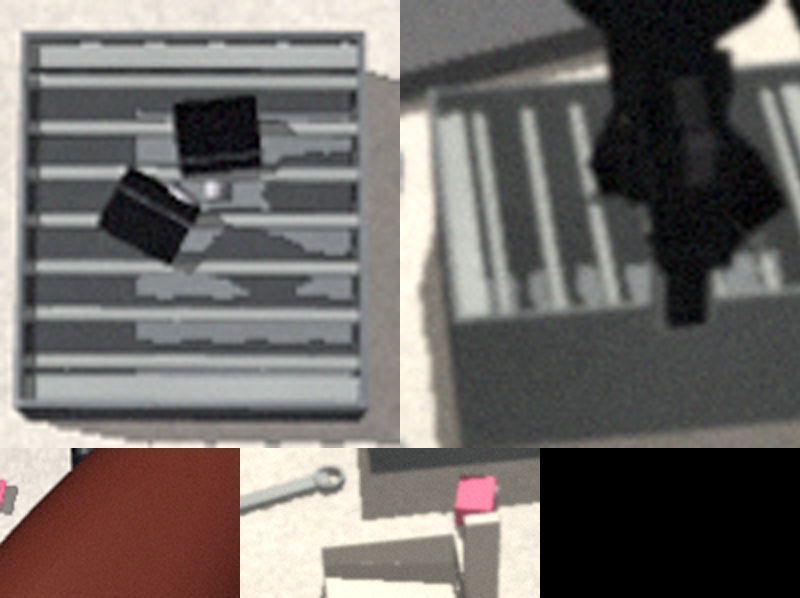

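The top crop shows servo A at crop (217,135), broad side up, and servo B at (148,215), tilted with its horn towards (178,190). A spacer shows in the gap at (213,188). The scoop is upright in the side crop. Next comes a close wrist view of the grate.

```bash
python3 -c "
from h import *
import pickle
a,b,w=pickle.load(open('c12.pkl','rb'))
R=np.array(w['R']);o=-R.T@w['t'];print('cam',o,'fwd',R[2],'right',R[0],w['fovy'])
print(px2w(a,[(275+217/4,198+130/4),(275+148/4,198+215/4)],100).round(0))
print('spacer z10/z80',px2w(a,[(328.2,245)],10).round(0),px2w(a,[(328.2,245)],80).round(0))
"
```

```text
cam [ 627.92637531 -290.1930612   387.94437625] fwd [-0.2896062   0.00294719 -0.95714135] right [-1.13526640e-02 -9.99935493e-01  3.56066883e-04] 69.64641523667592
[[631. -40. 100.]
 [585.  -3. 100.]]
spacer z10/z80 [[617. -38.  10.]] [[603. -38.  80.]]
```

Emit:
servo_tool(dp=[[0,0,-0.5],[0.03,-0.89,-0.05],[0.03,-0.89,-0.05],[0.03,-0.89,-0.05],[0.03,-0.89,-0.05],[0.03,-0.89,-0.05],[0.03,-0.89,-0.05],[0.03,-0.89,-0.05],[0.03,-0.89,-0.05],[0.03,-0.89,-0.05],[0.03,-0.89,-0.05],[0,0,0]], yaw=[0,0,0,0,0,0,0,0,0,0,0,0], hand=[1,1,1,1,1,1,1,1,1,1,1,1])

```text
time_s: 18.95
tool_pos: [565.6, -19.3, 248.6]
ee_rot: [-0.001, 1.0, -0.004, -0.001]
ft_force: [-0.1, -0.7, -0.8]
gripper_width: 85.2
grip_force: 0.0
```

```bash
python3 -c "
from h import *
import pickle
w=grab('wrist');b=grab('side');pickle.dump((b,w),open('c13.pkl','wb'))
print(bot.get_obs()['tool_pos'])
print(w2px(w,[(631,-40,100),(585,-3,100),(603,-38,80)]).round(0).tolist())
L=np.clip(w['color'][...,::-1].astype(float)*2.2,0,255).astype('uint8')
s=np.clip(cv2.resize(b['color'][190:320,255:375,::-1],None,fx=1.6,fy=1.6)*1.8,0,255).astype('uint8')
L=L.copy();
cv2.imwrite('pics/w13.png',cv2.resize(L,None,fx=1.25,fy=1.25))
"
```

```text
[565.73831797 -21.78155151 248.57656114]
[[338.0, 142.0], [297.0, 193.0], [334.0, 171.0]]
```

View pics/w13.png

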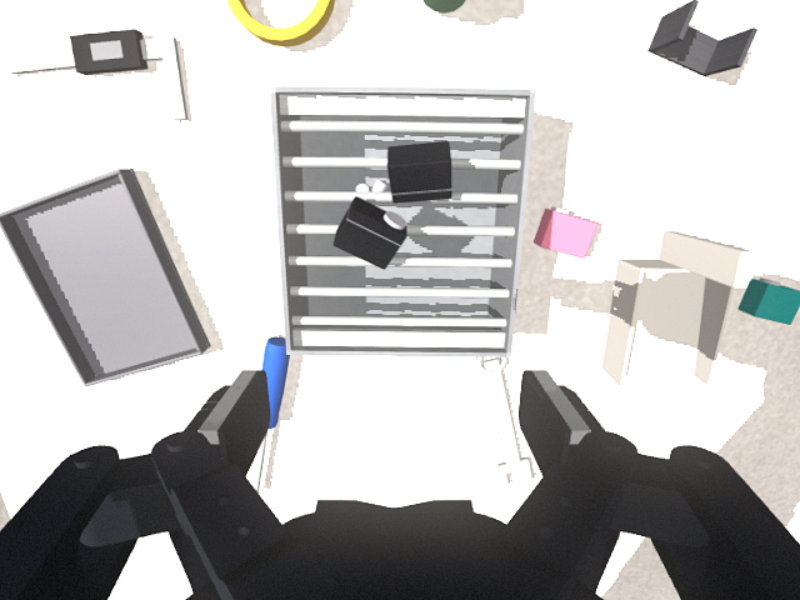

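The wrist view shows servo A flat with its broad side up, corners (388,145), (452,141), (452,190) and (390,195). Servo B lies on a sunk edge, tilted about 45°, with its ridge from (347,218) to (398,240) and its horn at (394,220). Two spacers are at (362,188) and (378,186) between the bars, and the scoop stands upright at right.

```bash
cat >> h.py <<'E'
from scipy.spatial.transform import Rotation as Ro
def tri(obs):
    A=[];bb=[]
    for c,uv in obs:
        n=cv2.undistortPoints(np.array(uv,float).reshape(1,1,2),K(c),np.array(c['dist'])).ravel()
        R=np.array(c['R']);t=np.array(c['t'])
        for k in (0,1): A.append(R[k]-n[k]*R[2]);bb.append(n[k]*t[2]-t[k])
    s=np.linalg.lstsq(np.array(A),np.array(bb),rcond=None);return s[0].round(1)
def units(target,yaw_deg):
    """tool-frame units to reach world target (after turning to yaw_deg of tool x) and yaw units (mod 180)"""
    o=bot.get_obs();M=Ro.from_quat(np.roll(o['ee_rot'],-1)).as_matrix()
    y0=np.degrees(np.arctan2(M[1,0],M[0,0]));dy=(yaw_deg-y0+90)%180-90
    y=np.radians(y0+dy);X=np.array([np.cos(y),np.sin(y),0]);Y=np.array([np.sin(y),-np.cos(y),0])
    d=np.array(target)-o['tool_pos']
    return dict(now=o['tool_pos'].round(1),yaw0=round(y0,1),yawunits=round(-dy/8,2),dp=(np.array([d@X,d@Y,-d[2]])/30).round(2),j=o['joint_pos'].round(2))
E
python3 - <<'E'
from h import *
import pickle
a,_,_=pickle.load(open('c12.pkl','rb'));b,w=pickle.load(open('c13.pkl','rb'))
W=lambda *p:[(x/1.25,y/1.25) for x,y in p]; T=lambda *p:[(275+x/4,198+y/4) for x,y in p]
wA=W((388,145),(452,141),(452,190),(390,195)); tA=T((173,104),(257,97),(258,160),(180,165))
print('A',[tri([(w,p),(a,q)]).tolist() for p,q in zip(wA,tA)])
wB=W((358,198),(407,226),(398,240),(347,218),(387,268),(335,236)); tB=T((128,168),(200,212),(190,222),(125,188),(178,265),(100,225))
print('B',[tri([(w,p),(a,q)]).tolist() for p,q in zip(wB,tB)])
print('spacer',tri([(w,W((378,186))[0]),(a,(328.2,245))]),'bars', px2w(w,W((378,161),(378,196)),75).round(0).tolist())
print('z99 A',px2w(w,wA,99).round(0).tolist()); print('z100 B',px2w(w,wB,100).round(0).tolist())
E
```

```text
A [[654.5, -15.8, 64.2], [656.5, -63.5, 71.7], [620.1, -63.7, 74.9], [617.2, -18.3, 76.4]]
B [[615.3, 8.3, 78.7], [592.1, -30.3, 69.0], [583.6, -23.8, 85.2], [601.6, 12.4, 95.6], [560.7, -16.0, 82.1], [585.1, 26.0, 74.4]]
spacer [618.9 -21.5  14.2] bars [[643.0, -8.0, 75.0], [616.0, -8.0, 75.0]]
z99 A [[653.0, -16.0, 99.0], [655.0, -61.0, 99.0], [622.0, -62.0, 99.0], [619.0, -17.0, 99.0]]
z100 B [[617.0, 6.0, 100.0], [596.0, -29.0, 100.0], [586.0, -23.0, 100.0], [603.0, 14.0, 100.0], [565.0, -14.0, 100.0], [589.0, 24.0, 100.0]]
```

```bash
python3 -c "
from h import *
print(units((637,-39,76),3.3))"
```

```text
{'now': array([565.7, -21.8, 248.6]), 'yaw0': np.float64(-0.6), 'yawunits': np.float64(-0.48), 'dp': array([2.34, 0.71, 5.75]), 'j': array([-0.27,  0.02,  0.09,  1.64, -0.  ,  2.88])}
```

Emit:
servo_tool(dp=[[0.58,0.18,0.6],[0.58,0.18,0.9],[0.58,0.18,0.9],[0.6,0.17,0.9],[0,0,0.8],[0,0,0.6],[0,0,0.6],[0,0,0.35],[0,0,0.1],[0,0,0],[0,0,0],[0,0,0],[0,0,0],[0,0,0]], yaw=[-0.48,0,0,0,0,0,0,0,0,0,0,0,0,0], hand=[0.8,0.8,0.8,0.8,0.8,0.8,0.8,0.8,0.8,0.3,0.3,0.3,0.3,0.3], force=30)

```text
time_s: 20.45
tool_pos: [638.2, -41.4, 78.5]
ee_rot: [0.001, 1.0, 0.028, 0.001]
ft_force: [1.7, -4.5, 5.2]
gripper_width: 25.7
grip_force: 2.7
```

Emit:
servo_tool(dp=[[0,0,0],[0,0,0],[0,0,0],[0,0,-0.7],[0,0,-1],[0,0,-1],[-0.8,0,-1],[-0.8,-0.3,-1],[-0.8,-0.3,-1],[0,0,0]], yaw=[0,0,0,0,0,0,0,0,0,0], hand=[0.5,0.8,1,1,1,1,1,1,1,1])

```text
time_s: 21.45
tool_pos: [563.9, -25.9, 253.4]
ee_rot: [0.001, 1.0, 0.028, 0.003]
ft_force: [1.2, -0.4, 0.5]
gripper_width: 85.5
grip_force: 0.0
```

```bash
cat >> h.py <<'E'
def blobs(w,z=90,thr=26,show=True):
    g=w['color'].astype(int);m=(g.max(2)<thr).astype('uint8')
    P=w2px(w,[(694,68,75),(694,-122,75),(486,-122,75),(486,68,75)])
    k=np.zeros_like(m);cv2.fillPoly(k,[P.round().astype(int)],1);m&=k
    m=cv2.morphologyEx(m,cv2.MORPH_CLOSE,np.ones((3,3)));m=cv2.morphologyEx(m,cv2.MORPH_OPEN,np.ones((4,4)))
    cs,_=cv2.findContours(m,0,2)
    for c in cs:
        if cv2.contourArea(c)<150: continue
        p=cv2.approxPolyDP(c,2.5,True).reshape(-1,2)
        print('area',cv2.contourArea(c),'px',p.tolist(),'w',px2w(w,p,z).round(0)[:,:2].tolist())
        r=cv2.minAreaRect(px2w(w,c.reshape(-1,2),z)[:,:2].astype('float32'));print('  rect',np.round(r[0],0),np.round(r[1],0),round(r[2],1))
E
python3 -c "
from h import *
import pickle
b,w=pickle.load(open('c13.pkl','rb'));print('before');blobs(w)
w=grab('wrist');b=grab('side');pickle.dump((b,w),open('c14.pkl','wb'));print('after',bot.get_obs()['tool_pos']);blobs(w)"
```

```text
before
area 812.5 px [[285, 160], [283, 176], [314, 192], [313, 195], [301, 194], [300, 189], [292, 185], [286, 191], [306, 200], [307, 204], [317, 201], [315, 195], [322, 194], [325, 185], [313, 183], [306, 176], [306, 169]] w [[615.0, 8.0], [600.0, 11.0], [584.0, -19.0], [582.0, -18.0], [583.0, -6.0], [587.0, -5.0], [591.0, 2.0], [586.0, 8.0], [577.0, -11.0], [573.0, -12.0], [576.0, -21.0], [582.0, -19.0], [582.0, -26.0], [591.0, -29.0], [593.0, -18.0], [600.0, -11.0], [606.0, -11.0]]
  rect [593.  -5.] [47. 28.] 54.4
area 1080.5 px [[360, 132], [312, 135], [315, 154], [334, 154], [333, 157], [316, 158], [316, 162], [359, 159], [360, 155], [338, 156], [337, 153], [360, 151]] w [[639.0, -61.0], [637.0, -17.0], [620.0, -20.0], [620.0, -37.0], [617.0, -36.0], [616.0, -21.0], [613.0, -21.0], [615.0, -61.0], [619.0, -61.0], [618.0, -41.0], [621.0, -40.0], [622.0, -61.0]]
  rect [626. -40.] [25. 44.] 4.3
after [564.44729323 -26.51599659 248.81077555]
area 1440.5 px [[281, 157], [276, 171], [293, 183], [275, 175], [269, 175], [267, 181], [274, 182], [275, 198], [301, 211], [311, 198], [308, 192], [315, 193], [319, 184], [309, 182], [302, 175], [302, 167]] w [[614.0, 9.0], [601.0, 13.0], [591.0, -4.0], [597.0, 14.0], [597.0, 19.0], [591.0, 21.0], [591.0, 15.0], [575.0, 13.0], [564.0, -13.0], [577.0, -22.0], [583.0, -19.0], [582.0, -25.0], [591.0, -29.0], [592.0, -19.0], [599.0, -12.0], [606.0, -12.0]]
  rect [589.  -2.] [47. 40.] 56.6
area 1110.5 px [[305, 129], [307, 152], [343, 153], [342, 156], [307, 156], [308, 160], [352, 159], [349, 154], [352, 151], [351, 132], [311, 133], [310, 129]] w [[641.0, -13.0], [620.0, -16.0], [621.0, -49.0], [619.0, -49.0], [617.0, -16.0], [613.0, -17.0], [616.0, -58.0], [621.0, -55.0], [624.0, -58.0], [641.0, -55.0], [638.0, -19.0], [641.0, -17.0]]
  rect [628. -36.] [28. 44.] 3.3
```

Run:
```python
from h import *
import pickle
b,w=pickle.load(open('c14.pkl','rb'));b0,w0=pickle.load(open('c13.pkl','rb'))
def show(c,P,pad,s,g):
    m=c['color'][P[1]:P[1]+P[3],P[0]:P[0]+P[2],::-1]
    return np.clip(cv2.resize(m,None,fx=s,fy=s,interpolation=cv2.INTER_CUBIC)*g,0,255).astype('uint8')
m=np.hstack([show(w,(255,105,120,120),0,3.3,3.5)[:396,:396],show(b,(290,205,90,90),0,4.4,2.5)[:396,:396]])
cv2.imwrite('pics/f15.png',m);print(m.shape)
o=bot.get_obs()
print(w2px(b,[(637,-39,z) for z in (75,99)]).round(1).tolist(),w2px(b,[(590,-2,z) for z in (75,99)]).round(1).tolist(), w2px(w,[o['tool_pos']]))
for c in (b,b0):
  g=c['color'].astype(int);mm=(g.max(2)<32)[190:285,270:390].astype('uint8');n,l,s,ce=cv2.connectedComponentsWithStats(mm)
  for i in range(1,n):
    if s[i,4]>20: print(s[i]+[270,190,0,0,0],(ce[i]+[270,190]).round(1))
```

```text
(396, 792, 3)
[[345.0, 252.1], [345.3, 242.6]] [[319.2, 243.2], [319.2, 233.9]] [[315.65987533 273.45671434]]
[309 190  12  11  26] [315.  194.9]
[357 195  16  16 106] [363.9 203. ]
[308 226  24  24 387] [318.2 236.8]
[333 233  24  27 400] [343.9 245.9]
[309 190  11  11  32] [314.7 194.8]
[358 195  15  16 105] [364.  203.1]
[308 226  24  24 391] [318.2 236.8]
[333 234  24  28 411] [344.2 247.1]
```

View pics/f15.png

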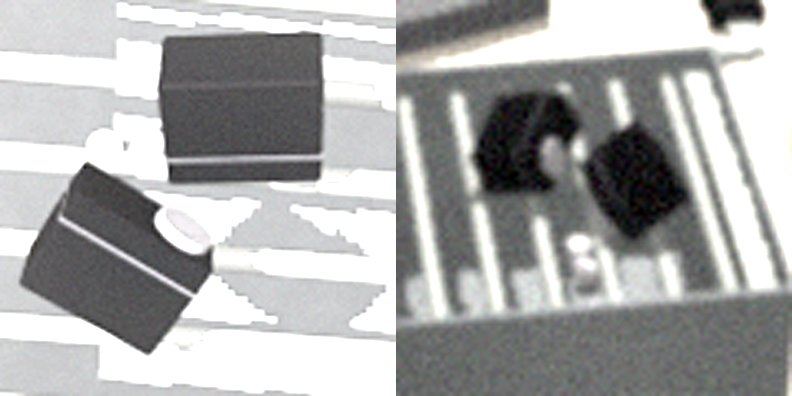

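The crop shows A lying on an edge sunk between two bars, tilted about its long axis. Its end faces are at crop x 162 and 323, so my fingers closed too high on it. B is the same, with its horn up towards the upper right. I'll re-measure the centres and grip lower.

Run:
```python
from h import *
import pickle
b,w=pickle.load(open('c14.pkl','rb'))
W=lambda *p:[(255+x/3.3,105+y/3.3) for x,y in p]
print('A',px2w(w,W((162,38),(323,32),(322,180),(168,183)),88).round(0)[:,:2].tolist(),'faint/bright',px2w(w,W((162,85),(323,82),(168,160),(322,156)),100).round(0)[:,:2].tolist())
print('B outer',px2w(w,W((88,163),(212,245),(150,353),(22,282)),88).round(0)[:,:2].tolist(),'line',px2w(w,W((65,214),(195,294)),100).round(0)[:,:2].tolist(),'horn',px2w(w,W((184,230)),95).round(0)[:,:2].tolist())
print('bars',px2w(w,W((30,68),(360,93),(60,158),(360,175),(30,235),(240,258),(20,318),(190,336)),75).round(0)[:,:2].tolist())
S=lambda *p:[(290+(x-396)/4.4,205+y/4.4) for x,y in p]
R=np.array(b['R']);o=-R.T@b['t']
n=cv2.undistortPoints(np.array(S((630,122),(688,190),(632,240),(585,165))).reshape(-1,1,2),K(b),np.array(b['dist'])).reshape(-1,2)
d=np.c_[n,np.ones(4)]@R
for yy in (-58,-13): print(yy,(o+d*((yy-o[1])/d[:,1])[:,None]).round(0)[:,[0,2]].tolist())
print(units((632,-37,76),3.3))
```

```text
A [[652.0, -11.0], [656.0, -56.0], [616.0, -59.0], [612.0, -15.0]] faint/bright [[639.0, -12.0], [643.0, -56.0], [619.0, -15.0], [623.0, -57.0]]
B outer [[617.0, 8.0], [595.0, -29.0], [562.0, -12.0], [581.0, 27.0]] line [[603.0, 13.0], [583.0, -24.0]] horn [[600.0, -20.0]]
bars [[642.0, 27.0], [641.0, -70.0], [617.0, 18.0], [617.0, -72.0], [594.0, 26.0], [590.0, -38.0], [568.0, 29.0], [565.0, -24.0]]
-58 [[628.0, 139.0], [656.0, 97.0], [631.0, 72.0], [608.0, 117.0]]
-13 [[637.0, 105.0], [667.0, 61.0], [640.0, 34.0], [617.0, 82.0]]
{'now': array([564.4, -26.5, 248.8]), 'yaw0': np.float64(3.2), 'yawunits': np.float64(-0.01), 'dp': array([2.23, 0.48, 5.76]), 'j': array([-0.28,  0.01,  0.08,  1.64,  0.  ,  2.81])}
```

Emit:
servo_tool(dp=[[0.58,0.11,0.6],[0.58,0.11,0.9],[0.58,0.11,0.9],[0.59,0.12,0.9],[0,0,0.8],[0,0,0.6],[0,0,0.5],[0,0,0.3],[0,0,0.2],[0,0,0.2],[0,0,0],[0,0,0]], yaw=[0,0,0,0,0,0,0,0,0,0,0,0], hand=[0.72,0.72,0.72,0.72,0.72,0.72,0.72,0.72,0.72,0.72,0.72,0.72])

```text
time_s: 22.75
tool_pos: [635.1, -36.4, 71.8]
ee_rot: [0.0, 1.0, 0.028, 0.0]
ft_force: [0.4, 0.2, 0.4]
gripper_width: 61.8
grip_force: 0.0
```

Emit:
servo_tool(dp=[[0,0,0.1],[0,0,0],[0,0,0],[0,0,0],[0,0,0]], yaw=[0,0,0,0,0], hand=[0.72,0.4,0.4,0.4,0.4], force=40)

```text
time_s: 23.25
tool_pos: [635.1, -36.3, 68.6]
ee_rot: [0.0, 1.0, 0.028, 0.0]
ft_force: [-0.3, 1.7, 3.3]
gripper_width: 43.2
grip_force: 40.7
```

Emit:
servo_tool(dp=[[0,0,-0.3],[0,0,-0.7],[0,0,-0.9],[0,0,-0.5],[0,0,0]], yaw=[0,0,0,0,0], hand=[0.4,0.4,0.4,0.4,0.4])

```text
time_s: 23.75
tool_pos: [636.3, -36.7, 143.0]
ee_rot: [0.001, 1.0, 0.028, 0.002]
ft_force: [-0.5, -0.4, -1.3]
gripper_width: 42.9
grip_force: 40.7
```

```bash
python3 -c "
from h import *
o=bot.get_obs();print(o['ft_force'],o['gripper_width'],o['grip_force'])
print(units((564,274.5,140),30))
b=grab('side');import pickle;pickle.dump(b,open('c16.pkl','wb'))
g=b['color'].astype(int);mm=(g.max(2)<32)[170:285,270:390].astype('uint8');n,l,s,ce=cv2.connectedComponentsWithStats(mm)
for i in range(1,n):
    if s[i,4]>20: print(s[i]+[270,170,0,0,0])
"
```

```text
[-0.54503671 -0.40196884 -1.31196549] 42.88570815197413 40.726165543310344
{'now': array([636.3, -36.7, 143. ]), 'yaw0': np.float64(3.2), 'yawunits': np.float64(-3.35), 'dp': array([  3.1 , -10.19,   0.1 ]), 'j': array([-0.26,  0.21,  0.1 ,  1.46, -0.  ,  2.82])}
[ 335  170   38   61 1202]
[308 226  24  23 381]
```

Emit:
servo_tool(dp=[[0,0,0],[0,0,0],[0,0,0],[0,0,0],[0.282,-0.926,0],[0.282,-0.926,0],[0.282,-0.926,0],[0.282,-0.926,0],[0.282,-0.926,0],[0.282,-0.926,0],[0.282,-0.926,0],[0.282,-0.926,0],[0.282,-0.926,0],[0.282,-0.926,0],[0.282,-0.926,0],[0,0,0.9],[0,0,0.9],[0,0,0.9],[0,0,0.8],[0,0,0.4]], yaw=[-0.84,-0.84,-0.84,-0.83,0,0,0,0,0,0,0,0,0,0,0,0,0,0,0,0], hand=[0.4,0.4,0.4,0.4,0.4,0.4,0.4,0.4,0.4,0.4,0.4,0.4,0.4,0.4,0.4,0.4,0.4,0.4,0.4,0.4])

```text
time_s: 25.8
tool_pos: [559.9, 274.2, 18.8]
ee_rot: [0.0, 0.966, 0.259, -0.003]
ft_force: [-0.9, 0.2, -0.2]
gripper_width: 43.3
grip_force: 40.7
```

Emit:
servo_tool(dp=[[0,0,0.1],[0,0,0.1],[0,0,0.1],[0,0,0]], yaw=[0,0,0,0], hand=[0.4,0.4,0.4,0.4])

```text
time_s: 26.2
tool_pos: [563.1, 275.0, 14.8]
ee_rot: [0.0, 0.966, 0.259, 0.001]
ft_force: [0.2, 0.6, -1.2]
gripper_width: 43.2
grip_force: 40.7
```

Emit:
servo_tool(dp=[[0,0,0.1],[0,0,0.1],[0,0,0.1],[0,0,0]], yaw=[0,0,0,0], hand=[0.517,0.517,0.517,0.517])

```text
time_s: 26.6
tool_pos: [563.8, 275.4, 6.3]
ee_rot: [-0.0, 0.966, 0.259, 0.001]
ft_force: [0.4, 1.5, 4.9]
gripper_width: 44.3
grip_force: 17.8
```

Emit:
servo_tool(dp=[[0.1,0,0.02],[0.1,0,0.04],[0.1,0,0.05],[0.08,0,0.06],[0.07,0,0.06],[0,0,0]], yaw=[0,0,0,0,0,0], hand=[0.519,0.52,0.52,0.52,0.52,0.52])

```text
time_s: 27.2
tool_pos: [575.3, 281.8, -1.5]
ee_rot: [0.0, 0.966, 0.259, 0.001]
ft_force: [0.6, -0.4, 5.6]
gripper_width: 44.8
grip_force: 15.1
```

```bash
python3 -c "
from h import *
o=bot.get_obs();print(o['ft_force'],o['torque'],o['tool_pos'],o['gripper_width'],o['grip_force'])"
```

```text
[ 0.6028091  -0.42053696  5.58250203] [-0.11445373 -0.21425954 -0.035175  ] [575.27195683 281.77032313  -1.52335272] 44.84253353047757 15.140872746706009
```

Emit:
servo_tool(dp=[[0,0,0],[0,0,0],[0,0,0],[0,0,-0.4],[0,0,-0.8],[0,0,-1],[0,0,-1],[-0.6,0.3,-1],[-0.6,0.3,-1],[-0.6,0.3,-1],[0,0.3,-1],[0,0,0]], yaw=[0,0,0,0,0,0,0,0,0,0,0,0], hand=[0.535,0.57,0.62,0.65,0.65,0.65,0.65,0.65,0.65,0.65,0.65,0.65])

```text
time_s: 28.4
tool_pos: [547.6, 222.8, 220.2]
ee_rot: [0.001, 0.966, 0.258, 0.004]
ft_force: [0.8, 0.4, 0.2]
gripper_width: 55.6
grip_force: 0.0
```

```bash
cat >> h.py <<'E'
def blobz(w,center,r,z,thr=26):
    g=w['color'].astype(int);m=(g.max(2)<thr).astype('uint8')
    P=w2px(w,[(center[0]+sx*r,center[1]+sy*r,z) for sx,sy in((1,1),(1,-1),(-1,-1),(-1,1))])
    k=np.zeros_like(m);cv2.fillPoly(k,[P.round().astype(int)],1);m&=k
    cs,_=cv2.findContours(cv2.morphologyEx(m,cv2.MORPH_CLOSE,np.ones((3,3))),0,2)
    for c in cs:
        if cv2.contourArea(c)<100: continue
        r_=cv2.minAreaRect(px2w(w,c.reshape(-1,2),z)[:,:2].astype('float32'))
        print('area',cv2.contourArea(c),'rect',np.round(r_[0],0),np.round(r_[1],0),round(r_[2],1),'poly',px2w(w,cv2.approxPolyDP(c,2,True).reshape(-1,2),z).round(0)[:,:2].tolist())
E
python3 -c "
from h import *
import pickle
o=bot.get_obs();print(o['tool_pos'],o['joint_pos'].round(2))
w=grab('wrist');b=grab('side');a=grab('top');pickle.dump((a,b,w),open('c17.pkl','wb'))
c=px2w(w,[(320,240)],20);print(c)
for t in (20,30): blobz(w,(575,282),60,28,t)
R=np.array(w['R']);print(-R.T@w['t'])
p=w2px(w,[(575,282,28)])[0].astype(int);g=w['color'].max(2);print(p);print(g[p[1]-36:p[1]+37:4,p[0]-44:p[0]+45:4])
p=w2px(b,[(575,282,16)])[0].astype(int);g=b['color'].max(2);print(p);print(g[p[1]-14:p[1]+15:2,p[0]-18:p[0]+19:2])
"
```

```text
[547.58526823 222.82545928 220.21946619] [ 0.17  0.07  0.09  1.58 -0.    2.78]
[[515.61157049 197.16552872  20.        ]]
area 233.0 rect [561. 273.] [ 6. 44.] 29.8 poly [[553.0, 293.0], [548.0, 289.0], [571.0, 253.0], [575.0, 255.0], [556.0, 288.0], [553.0, 287.0]]
[610.06932096 259.30648347 388.81277559]
[277 154]
[[59 92 92 92 92 91 90 91 91 91 91 92 92 92 90 87 60 60 61 62 60 47 71]
 [66 91 91 91 91 90 90 91 91 90 91 90 89 91 91 91 91 91 86 74 67 61 62]
 [85 91 90 91 90 91 91 91 90 90 91 89 89 91 90 91 91 89 91 89 91 85 79]
 [92 90 90 90 90 90 90 90 90 90 89 90 89 89 90 91 90 90 89 91 90 90 91]
 [90 90 90 90 90 89 88 89 88 89 90 90 89 89 89 89 89 89 89 89 89 90 90]
 [89 89 91 90 89 89 88 89 90 90 90 90 90 90 90 90 89 90 88 89 90 89 90]
 [89 90 88 88 88 88 33 35 35 32 33 33 33 34 33 34 34 58 88 88 89 89 89]
 [89 88 88 88 88 87 31 35 33 34 32 32 33 32 34 31 34 46 55 90 89 89 87]
 [88 90 87 87 87 88 28 33 33 32 33 33 34 31 34 30 33 45 55 60 89 88 88]
 [87 88 88 87 87 88 28 31 31 32 33 31 31 31 32 31 31 44 56 55 85 88 88]
 [87 89 89 87 88 87 37 32 31 32 31 31 31 32 31 32 31 42 56 56 
[... 1112 characters left out ...]
  17  26  17  20  17  16  20  36  60  40  38
   34]
 [ 75  71  71  69  23   6   8  24  19  24  29  13  11   4  33  74  61  42
   40]
 [ 74  73  75  71  26  12  38  75  35   0  14   7  11   6  34  69  75  64
   41]
 [ 73  77  73  68  36  15  46  63  49  14  14   9   5   9  32  70  77  77
   59]
 [ 73  74  77  59  39  30  34  56  49  14   7   6  11  23  50  72  78  74
   74]
 [ 75  78  75  73  60  39  32  42  33  11  18  21  26  33  53  76  78  73
   75]
 [ 77  74  72  74  76  64  33  38  28  24  29  36  38  52  68  69  73  64
   59]
 [ 75  75  80  75  72  74  64  38  38  36  48  54  71  64  64  43  45  43
   40]
 [ 75  79  77  74  75  73  76  68  63  51  62  48  44  43  36  39  36  36
   39]]
```

```bash
python3 -c "
from h import *
import pickle
a,b,w=pickle.load(open('c17.pkl','rb'))
blobz(w,(575,282),60,28,44)
print(units((589,-1,150),150))
"
```

```text
area 1426.5 rect [573. 279.] [33. 45.] 29.8 poly [[577.0, 306.0], [548.0, 290.0], [569.0, 252.0], [598.0, 269.0]]
{'now': array([545.4, 223.5, 214.2]), 'yaw0': np.float64(30.0), 'yawunits': np.float64(7.5), 'dp': array([5.  , 5.75, 2.14]), 'j': array([ 0.17,  0.07,  0.08,  1.58, -0.  ,  2.79])}
```

Servo A's top face measures 33×45 mm at z 28, so it lies flat in the tray. Now for B.

Emit:
servo_tool(dp=[[0,0,0],[0,0,0],[0,0,0],[0,0,0],[0,0,0],[0,0,0],[0,0,0],[0,0,0],[0,0,0],[0,0,0],[0,0,0],[0,0,0],[0,0,0],[0,0,0],[0,0,0],[0,0,0],[0,0,0]], yaw=[-0.95,-0.95,-0.95,-0.95,-0.95,-0.95,-0.95,-0.95,-0.95,-0.95,-0.95,-0.95,-0.95,-0.95,-0.95,-0.95,0], hand=[0.72,0.72,0.72,0.72,0.72,0.72,0.72,0.72,0.72,0.72,0.72,0.72,0.72,0.72,0.72,0.72,0.72])

```text
time_s: 30.25
tool_pos: [544.7, 223.7, 212.9]
ee_rot: [-0.001, 0.244, 0.97, -0.0]
ft_force: [0.1, 0.0, -0.0]
gripper_width: 61.7
grip_force: 0.0
```

```bash
python3 -c "
from h import *
print(units((589,-1.5,120),151.6))
"
```

```text
{'now': array([544.7, 223.7, 212.9]), 'yaw0': np.float64(151.7), 'yawunits': np.float64(0.02), 'dp': array([-4.87, -5.9 ,  3.1 ]), 'j': array([ 0.17,  0.08,  0.08,  1.58, -0.  ,  0.66])}
```

Emit:
servo_tool(dp=[[-0.5,-0.6,0],[-0.61,-0.74,0],[-0.61,-0.74,0],[-0.61,-0.74,0],[-0.61,-0.74,0],[-0.61,-0.74,0.1],[-0.61,-0.74,0.5],[-0.61,-0.74,0.9],[-0.1,-0.12,0.9],[0,0,0.7],[0,0,0.6],[0,0,0.5],[0,0,0.3],[0,0,0.2],[0,0,0],[0,0,0]], yaw=[0,0,0,0,0,0,0,0,0,0,0,0,0,0,0,0], hand=[0.72,0.72,0.72,0.72,0.72,0.72,0.72,0.72,0.72,0.72,0.72,0.72,0.72,0.72,0.72,0.72])

```text
time_s: 31.85
tool_pos: [590.3, -1.8, 74.0]
ee_rot: [0.0, 0.245, 0.969, -0.0]
ft_force: [0.6, 0.5, 0.2]
gripper_width: 61.6
grip_force: 0.0
```

Emit:
servo_tool(dp=[[0,0,0.1],[0,0,0.07],[0,0,0],[0,0,0],[0,0,0],[0,0,0]], yaw=[0,0,0,0,0,0], hand=[0.72,0.72,0.4,0.4,0.4,0.4], force=40)

```text
time_s: 32.45
tool_pos: [589.9, -1.6, 68.4]
ee_rot: [0.0, 0.245, 0.969, 0.0]
ft_force: [-1.2, 1.7, 3.5]
gripper_width: 42.4
grip_force: 40.2
```

Emit:
servo_tool(dp=[[0,0,-0.3],[0,0,-0.7],[0,0,-0.9],[0,0,-0.5],[0,0,0]], yaw=[0,0,0,0,0], hand=[0.4,0.4,0.4,0.4,0.4])

```text
time_s: 32.95
tool_pos: [591.4, -2.2, 142.9]
ee_rot: [0.002, 0.245, 0.969, -0.0]
ft_force: [0.5, -0.7, -0.2]
gripper_width: 42.5
grip_force: 40.3
```

```bash
python3 -c "
from h import *
import pickle
o=bot.get_obs();print(o['ft_force'],o['torque'],o['gripper_width'],o['grip_force'],o['joint_pos'].round(2))
print(units((487,253,143),120))
w=grab('wrist');b=grab('side');pickle.dump((b,w),open('c18.pkl','wb'))
"
```

```text
[ 0.45728256 -0.70097759 -0.2346644 ] [-0.00817203  0.00182783  0.06022914] 42.49426186629743 40.31858309288509 [-0.22  0.07 -0.05  1.45 -0.    0.27]
{'now': array([591.4,  -2.2, 142.9]), 'yaw0': np.float64(151.6), 'yawunits': np.float64(3.95), 'dp': array([ 9.11,  1.24, -0.  ]), 'j': array([-0.22,  0.07, -0.05,  1.45, -0.  ,  0.27])}
```

Emit:
servo_tool(dp=[[0,0,0],[0,0,0],[0,0,0],[0,0,0],[0,0,0],[0,0,0],[0.16,0.83,0],[0.16,0.83,0],[0.16,0.83,0],[0.16,0.83,0],[0.16,0.83,0],[0.16,0.83,0],[0.16,0.83,0],[0.16,0.83,0],[0.16,0.83,0],[0.16,0.83,0],[0.16,0.83,0],[0,0,0],[0,0,0.8],[0,0,0.9]], yaw=[-0.915,-0.915,-0.915,-0.915,-0.915,-0.915,0,0,0,0,0,0,0,0,0,0,0,0,0,0], hand=[0.4,0.4,0.4,0.4,0.4,0.4,0.4,0.4,0.4,0.4,0.4,0.4,0.4,0.4,0.4,0.4,0.4,0.4,0.4,0.4])

```text
time_s: 35.05
tool_pos: [466.0, 247.8, 88.2]
ee_rot: [0.0, -0.135, 0.991, -0.0]
ft_force: [1.0, -1.1, -1.2]
gripper_width: 42.4
grip_force: 40.4
```

Emit:
servo_tool(dp=[[0,0,0.9],[0,0,0.8],[0,0,0.45],[0,0,0.15],[0,0,0.1],[0,0,0]], yaw=[0,0,0,0,0,0], hand=[0.4,0.4,0.4,0.4,0.4,0.4])

```text
time_s: 35.65
tool_pos: [466.1, 248.0, 17.7]
ee_rot: [0.0, -0.135, 0.991, -0.0]
ft_force: [-0.9, -0.2, -0.6]
gripper_width: 42.4
grip_force: 40.4
```

```bash
python3 -c "
from h import *
import pickle
o=bot.get_obs();print(o['ft_force'],o['tool_pos'],o['gripper_width'],o['joint_pos'].round(2))
b=grab('side')
p=w2px(b,[o['tool_pos']+[0,0,18]])[0].astype(int);g=b['color'].max(2);print(p);print(g[p[1]-16:p[1]+21:2,p[0]-20:p[0]+21:2])
"
```

```text
[-0.93979753 -0.20245395 -0.59704815] [466.13914411 248.01893302  17.69467474] 42.40069652847965 [ 0.24 -0.06 -0.41  1.22 -0.   -0.03]
[252 198]
[[166 169 168 163 166 160  81   6   4  13   3   7  11  11   6  24 120 156
  142 120 102]
 [164 165 164 165 166 161  91  13   6   9   3  12   8   7  13  16  73  72
   54  42  38]
 [161 166 164 167 166 164  96  17   9   2  12  10  10  12  12  15  32  38
   36  34  39]
 [168 167 164 160 154 138  90  15  14  21  27   9   8  14  33  36  35  35
   42  36  43]
 [167 145 127 103  77  57  33  12   4  34  41   8   9  19  40  39  36  34
   42  42  45]
 [156  88  49  39  40  25   4  11   9  28  41  13  10  20  42  41  54  56
   64  72  71]
 [157  77  56  40  37  29  13   6  10  25  47  17  13  14  58  73  76  76
   77  74  76]
 [162  86  45  54  35  31  15   9  15  17  46  15   8  15  59  80  77  78
   77  79  77]
 [155  86  34  54  50  53  39  12   4  19  51  22  20  32  42  69  78  82
   75  80  78]
 [157  90  44  36  66  74  61  25   7  10  36  37  36  32  15  47  76  75
   80  80  76]
 [158 101  67  34  48  72  76  50  13   6  14  10  11  15  12  33  75  77
   76  76  81]
 [162 135  80  49  34  48  70  71  28   6   7  12  12  14  34  58  73  76
   78  77  76]
 [162 161 116  71  38  33  53  79  58  15   9  10  36  53  69  76  77  75
   78  76  80]
 [163 168 150  93  61  39  36  54  55  19  21  31  51  73  77  75  78  79
   74  82  78]
 [168 167 165 144  82  46  29  34  38  32  35  31  35  52  72  80  77  73
   75  79  78]
 [169 165 170 160 104  70  38  30  33  38  34  39  35  37  54  78  79  77
   78  81  77]
 [169 168 169 169 147  89  56  29  32  34  38  34  34  36  39  67  77  77
   75  77  67]
 [172 170 166 154 119  85  73  42  31  33  32  35  34  42  44  62  65  65
   55  48  39]
 [170 166 126  98  85  83  84  66  33  34  31  33  35  53  47  48  39  39
   37  39  38]]
```

Emit:
servo_tool(dp=[[0,0,0.1],[0,0,0.1],[0,0,0.1],[0,0,0.08],[0,0,0]], yaw=[0,0,0,0,0], hand=[0.51,0.51,0.51,0.51,0.51])

```text
time_s: 36.2
tool_pos: [465.3, 247.9, 5.3]
ee_rot: [-0.0, -0.135, 0.991, -0.0]
ft_force: [0.1, -0.6, -1.1]
gripper_width: 43.5
grip_force: 24.4
```

Emit:
servo_tool(dp=[[0,0,0.07],[0,0,0.06],[0,0,0]], yaw=[0,0,0], hand=[0.515,0.515,0.515])

```text
time_s: 36.5
tool_pos: [466.6, 248.4, 2.6]
ee_rot: [0.001, -0.135, 0.991, 0.0]
ft_force: [0.2, 0.9, 4.2]
gripper_width: 43.7
grip_force: 20.2
```

Emit:
servo_tool(dp=[[-0.1,0,0.02],[-0.12,0,0.03],[-0.12,0,0.04],[-0.12,0,0.04],[-0.1,0,0.03],[-0.06,0,0],[0,0,0]], yaw=[0,0,0,0,0,0,0], hand=[0.518,0.519,0.519,0.519,0.519,0.519,0.519])

```text
time_s: 37.2
tool_pos: [483.7, 253.1, -3.1]
ee_rot: [-0.0, -0.135, 0.991, -0.0]
ft_force: [-2.6, -0.1, 2.2]
gripper_width: 44.4
grip_force: 16.4
```

```bash
python3 -c "
from h import *
o=bot.get_obs();print(o['ft_force'],o['torque'],o['tool_pos'],o['gripper_width'],o['grip_force'])
b=grab('side')
p=w2px(b,[o['tool_pos']+[0,0,18]])[0].astype(int);g=b['color'].max(2);print(p);print(g[p[1]-10:p[1]+15:2,p[0]-20:p[0]+21:2])
"
```

```text
[-2.60883943 -0.11097733  2.23297434] [-0.0811243   0.41963771 -0.01141753] [483.73553221 253.08797374  -3.09881261] 44.37683242437442 16.38745855365414
[260 204]
[[ 39  39  43  41  36  28  24  12   0  25  33  16  15  20  47  60  77  74
   76  79  77]
 [ 37  33  41  40  35   9   0  12   4  30  42   7   6  24  67  77  80  78
   79  76  81]
 [ 53  55  71  71  55   3   4   8   3  32  43  19  16  22  64  75  80  75
   73  77  79]
 [ 63  75  74  75  55  10   9  11  12  20  44  16   9  22  62  74  75  78
   75  77  78]
 [ 51  77  77  77  57  13   6  15  14  26  43  20  18  15  62  78  75  78
   79  78  79]
 [ 35  55  68  76  65  25  15  14  12  18  50  28  26  33  63  77  77  77
   76  78  77]
 [ 39  33  57  73  71  30   7  10   2   6  34  35  27  24  58  77  77  77
   78  78  81]
 [ 62  39  45  71  59  32  16  10   5  11   5   8  22  11  61  75  79  80
   75  79  78]
 [ 85  45  39  47  41  37  28   2   2   4   2  15  19  14  56  80  74  79
   77  75  78]
 [101  72  40  33  37  40  34  17  12  19  20  30  29  39  69  79  74  73
   73  76  65]
 [149  94  57  34  34  33  33  33  37  32  32  33  36  40  74  76  66  62
   50  46  40]
 [165 114  72  45  30  37  36  33  35  34  35  35  39  36  41  46  40  39
   41  43  36]
 [167 121  95  70  35  34  36  41  39  35  41  38  40  37  41  36  34  40
   36  39  36]]
```

Emit:
servo_tool(dp=[[0,0,0],[0,0,0],[0,0,0],[0,0,-0.4],[0,0,-0.8],[0,0,-1],[0,0,-1],[0,0,-1],[0,0,-1],[0,0,-1],[0,0,-1],[0,0,0]], yaw=[0,0,0,0,0,0,0,0,0,0,0,0], hand=[0.53,0.56,0.62,0.65,0.65,0.65,0.65,0.65,0.65,0.65,0.65,0.65])

```text
time_s: 38.45
tool_pos: [485.5, 253.5, 218.7]
ee_rot: [0.004, -0.135, 0.991, 0.0]
ft_force: [0.5, -0.1, -0.1]
gripper_width: 55.4
grip_force: 0.0
```

```bash
python3 -c "
from h import *
import pickle
o=bot.get_obs();print(o['tool_pos'])
w=grab('wrist');b=grab('side');a=grab('top');pickle.dump((a,b,w),open('c19.pkl','wb'))
R=np.array(w['R']);print(-R.T@w['t'])
blobz(w,(484,253),50,28,44);print('A');blobz(w,(573,279),50,28,44)
p=w2px(w,[(484,253,28)])[0].astype(int);g=w['color'].max(2);print(p);print(g[p[1]-40:p[1]+41:4,p[0]-48:p[0]+49:4])
p=w2px(b,[(484,253,16)])[0].astype(int);g=b['color'].max(2);print(p);print(g[p[1]-14:p[1]+15:2,p[0]-20:p[0]+21:2])
"
```

```text
[485.49771005 253.48315027 218.72054614]
[412.46010623 233.02601112 386.21968586]
area 1412.5 rect [476. 252.] [37. 44.] 14.6 poly [[463.0, 229.0], [498.0, 237.0], [487.0, 278.0], [454.0, 267.0]]
A
area 1195.0 rect [567. 278.] [43. 45.] 29.7 poly [[539.0, 286.0], [549.0, 267.0], [555.0, 269.0], [561.0, 263.0], [564.0, 255.0], [561.0, 252.0], [569.0, 253.0], [596.0, 269.0], [574.0, 306.0]]
[315 202]
[[ 79  79  80  81  83  84  82  85  86  86  88  88  88  87  86  87  86  87
   86  86  86  87  85  85  88]
 [ 89  89  88  89  88  88  88  88  88  89  89  89  88  89  88  88  88  88
   90  89  90  89  89  91  91]
 [ 89  88  89  88  63  58  56  73  64  58  80  74  62  67  91  88  88  89
   89  88  89  88  89  90  90]
 [ 88  88  88  87  82  58  57  58  57  59  56  58  57  57  56  56  62  89
   89  89  88  90  89  89  90]
 [ 88  87  88  87  60  58  57  57  29  28  28  29  28  26  28  30  28  29
   90  88  90  88  90  90  91]
 [ 88  88  87  88  89  57  57  54  34  35  37  34  33  32  34  36  37  34
   65  88  88  89  90  90  89]
 [ 88  89  88  87  80  56  56  54  34  34  33  33  33  33  34  33  3
[... 2153 characters left out ...]
5  77  56  10  16  16  17  13  16  23  28  26  74  74  75  77
   77  73  75]
 [ 32  50  73  72  59  17   7  17  12  14   6  12  11  21  69  80  75  77
   74  77  75]
 [ 43  33  61  72  59  25  10   3   2   9   6   5   9  19  60  73  75  76
   76  78  79]
 [ 68  41  39  69  58  32  18   2   9  10   8   5  13  13  59  73  74  74
   75  76  71]
 [ 90  58  37  49  65  39  29   4   8   8  13  21  22  26  54  75  78  76
   76  79  76]
 [120  78  42  35  64  64  40  22  21  27  31  33  34  51  71  79  69  75
   62  58  47]
 [157 111  68  38  45  69  59  35  36  36  41  48  54  71  67  65  51  45
   42  36  37]
 [161 134  80  56  31  54  62  53  52  65  62  58  48  43  35  38  38  35
   39  39  39]]
```

```bash
python3 -c "
from h import *
import pickle
a,b,w=pickle.load(open('c19.pkl','rb'));a0,b0=pickle.load(open('c0.pkl','rb'))
for c,c0,n,(x0,y0,x1,y1) in ((a,a0,'top',(278,200,372,305)),(b,b0,'side',(262,210,382,300))):
    d=cv2.absdiff(c['color'],c0['color']).max(2);m=np.zeros_like(d);m[y0:y1,x0:x1]=d[y0:y1,x0:x1]>22
    k,l,s,ce=cv2.connectedComponentsWithStats(m)
    for i in range(1,k):
        if s[i,4]>=5: 
            u=ce[i];print(n,s[i,:5].tolist(),u.round(0),'col',c['color'][l==i].mean(0).round(0),'z9',px2w(c,[u],9)[0].round(0)[:2],'z80',px2w(c,[u],80)[0].round(0)[:2])
# scoop: outline of whites in top
g=a['color'].astype(int)
p=w2px(b,[(555-74+x,-289+y,z) for x,y,z in [(-60,-47,42),(60,-47,42),(60,-47,0),(-60,-47,0)]]);print(p.round(0).tolist())
m=np.zeros((480,640),'uint8');cv2.fillPoly(m,[p.round().astype(int)],1);v=b['color'].mean(2)[m>0];print('wall shade frac',((v>66)&(v<90)).mean())
o=bot.get_obs();print(o['time_s'])
# whole-side diffs elsewhere
for c,c0,n in ((a,a0,'top'),(b,b0,'side')):
    d=cv2.absdiff(c['color'],c0['color']).max(2);m=cv2.morphologyEx((d>35).astype('uint8'),cv2.MORPH_OPEN,np.ones((3,3)))
    k,l,s,ce=cv2.connectedComponentsWithStats(m)
    print(n,[s[i].tolist() for i in range(1,k) if s[i,4]>12])
"
```

```text
top [306, 243, 11, 7, 44] [310. 245.] col [ 98.  98. 101.] z9 [617.   4.] z80 [603.   1.]
top [326, 243, 4, 4, 14] [327. 244.] col [116. 114. 118.] z9 [619. -36.] z80 [604. -36.]
top [317, 244, 4, 5, 11] [318. 246.] col [48. 49. 50.] z9 [615. -15.] z80 [601. -16.]
top [330, 244, 3, 4, 9] [331. 246.] col [48. 49. 50.] z9 [616. -45.] z80 [602. -44.]
side [262, 210, 7, 6, 32] [264. 212.] col [34. 33. 34.] z9 [492. 226.] z80 [487. 122.]
side [328, 258, 7, 8, 40] [331. 261.] col [101. 100. 100.] z9 [620.  16.] z80 [603. -69.]
side [328, 266, 9, 6, 28] [332. 269.] col [59. 59. 59.] z9 [617. -10.] z80 [601. -93.]
side [262, 279, 1, 5, 5] [262. 281.] col [130. 124. 116.] z9 [466. -26.] z80 [ 464. -108.]
[[248.0, 393.0], [321.0, 384.0], [321.0, 400.0], [250.0, 409.0]]
wall shade frac 0.8872901678657075
38.6
top [[0, 194, 187, 286, 36810], [306, 243, 4, 5, 19], [168, 256, 35, 40, 730], [433, 262, 4, 10, 34], [470, 269, 4, 6, 21], [416, 276, 3, 5, 15], [421, 277, 42, 28, 627], [191, 299, 22, 19, 278], [277, 313, 99, 55, 2869], [374, 316, 90, 84, 5146], [433, 316, 6, 5, 25], [451, 316, 5, 3, 15], [364, 318, 6, 4, 20], [261, 320, 6, 11, 49], [432, 323, 6, 4, 23], [243, 380, 165, 100, 13775], [449, 403, 191, 77, 7112]]
side [[65, 0, 34, 29, 752], [231, 0, 37, 27, 473], [29, 28, 148, 178, 11950], [230, 28, 39, 95, 2516], [0, 43, 7, 6, 34], [4, 51, 7, 17, 54], [135, 86, 30, 25, 631], [159, 138, 6, 9, 45], [285, 185, 21, 22, 327], [249, 195, 19, 22, 332], [0, 231, 6, 5, 25], [239, 236, 10, 4, 37], [199, 253, 64, 80, 2641], [329, 258, 5, 7, 28], [28, 322, 235, 93, 10611], [320, 329, 18, 6, 67], [324, 334, 14, 4, 46], [182, 338, 6, 4, 18], [281, 342, 36, 45, 927], [337, 357, 3, 5, 15], [259, 359, 6, 5, 27], [259, 365, 11, 12, 71], [250, 366, 8, 9, 52], [262, 380, 7, 8, 41], [0, 406, 154, 74, 7560], [315, 407, 23, 10, 105], [307, 413, 6, 4, 20], [0, 439, 4, 9, 29]]
```

```bash
python3 -c "
from h import *
import pickle
a,b,w=pickle.load(open('c19.pkl','rb'))
np.set_printoptions(linewidth=200)
g=b['color'].max(2);print('side scoop');print(g[352:396:2,246:322:3])
g=a['color'].max(2);print('top scoop');print(g[272:334:3,414:474:3])
print('stand top');print(g[238:254,300:340:2])
print('stand side');g=b['color'].max(2);print(g[252:278:2,318:350:2])
"
```

```text
side scoop
[[ 84  83  84  86  84  84  82  87  82  79  88  90  84  84  85  84  84  85  81  84  80  83  80  83 105 123]
 [ 80 111  84  87  85  83  81  83  86  86  87  85  84  80  79  85  86  85  85  84  85  89  84  83  92 126]
 [ 85 155  92  78  84  81  81  80  85  88  89  84  83  83  90  84  84  84  82  79  80  84  83  83  80 123]
 [ 79 153  87  79  76  77  80  76  76  82  78  77  75  75  88  76  79  71  74  80  78  79  77  78  69 118]
 [ 78 143  92  75  75  72  76  73  77  74  73  74  76  76  73  76  75  76  74  78  76  76  74  76  67 117]
 [ 80 112  97  75  74  73  73  75  72  77  77  76  79  77  81  75  77  75  74  75  75  78  79  74  70  86]
 [ 78  84  83  75  80  82  79  71  76  76  79  75  74  76  75  77  72  73  75  76  76  74  75  75  61  83]
 [ 81  81  75  77 130 156 151 151 150 154 146 149 111  99 105  99 100 101 100  77  74  74  76  77  75  65]
 [ 79  75  79  72 156 170 170 166 167 166 167 167 170 168 164 166 161 165 165 150 148 146 144 125  90  66]
 [ 84  79  80  84 165 169 168 168 168 168 168 164 169 167 165 167 169 168 164 166 163 166 161 157 104  60]
 [ 81  81  75 127 1
[... 4541 characters left out ...]
 109  51  44  40  45  66 110]
 [ 42  55 106  90  46  55  85  93  88 107  60  43  43  46  54  99]
 [ 47  49  96  98  49  80 131 133  98 113  83  44  41  46  46  89]
 [ 47  45  86 112  57  52  86  96  71 106  97  46  52  52  51  74]
 [ 43  44  77 110  71  50  79 116 105  97 111  69  86  89  90  78]
 [ 69  72  83 111  88  44  71  90  94  89 113  81  91  94  95  88]
 [ 93  91  85 103 102  55  67  66  65  72 112  89  88  95  92  91]
 [ 91  95  92  96 112  59  72  49  47  70 104 103  91  95  91  88]
 [ 89  89  91  90 110  69  79  76  83  92  97 108  88  93  91  87]
 [ 76  98  91  88  99  79  84  89  89  82  79  82  74  69  68  61]
 [ 68  74  68  61  61  56  51  55  54  51  48  49  47  47  49  47]]
```

```bash
python3 -c "
from workcell import bot
print(bot.finish_job())"
```

```text
the job is handed in; nothing more can be done
None
```

The job is handed in at 38.6 s: the scoop is empty and upright on the bench, and both servos lie flat on a broad side in the grey tray; I saw three spacers in the catch box, and the fourth was not in view but is neither in the scoop nor on the grate.

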